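# Switch on the wardrobe's battery box with its red key

### The job

The wardrobe's light runs off the battery box on the shelf, which is switched off. Flip the yellow dust cover of its key switch right over so it lies folded back, take the red key from the wooden key block, push it fully home in the switch and turn it clockwise to its stop at the green mark, then leave it there. Leave the blue key in the block and do not disturb the mug, the jar or the orange case.

Things in the scene. Friction and masses are not known exactly. Their poses are not given: they have to be found in the camera images.
- battery_box: Dark grey battery box, fixed on the shelf: 180 mm along its x, 290 mm along its y, flat deck 96 mm high; caps on the deck's +y end rise 14 mm. Origin: centre of its underside, z up. On the deck, 62 mm from the centre towards -y, stands the key switch: a black square housing 70 x 70 mm, 34 mm high, with an aluminium face plate.
- switch_face (a point): Centre of the key slot, on the switch's axis, level with the top of the face plate (130 mm above the shelf); axes as the box, z up. The slot in the plate is fixed: 28.8 mm long along y, 9.6 mm wide along x, its middle widened to 14 mm for the key's shaft. A red mark beyond its +y end means off; a green mark 70 degrees clockwise of it, seen from above, means on.
- slot_floor (a point): Floor of the slot on the switch's axis, 26 mm below the face: the key's tip rests here when home. Above it lies the rotor, whose slot of the same size lines up with the plate's when off; then the 8 mm face plate. The key must be fully home before it can turn; once turned, its lugs are caught under the plate (it can lift at most 4 mm).
- switch (a joint): Turn of the switch's rotor, rad: 0 = off (stop), 1.22 = on (stop); grows clockwise seen from above. About 0.06 N m of friction; it stays where it is left. The key has about 0.1 rad of play in it each way, so turn the key 1.32 rad or a little more to reach the stop.
- cover (a joint): Hinge angle of the yellow dust cover, rad: 0 = shut, lying 2 mm above the switch's face; 1.57 = upright; 3.05 = stop, folded right back, nearly level over the deck. Free-swinging and light (60 g): short of upright it falls shut, past upright it falls open by itself.
- cover_hinge (a point): Middle of the cover's hinge line, 40 mm from the switch's axis towards the box's +y and 4 mm above the face; axes as the battery box, the hinge line runs along x. Shut, the cover reaches from here towards -y: a plate 78 x 78 mm, 4 mm thick, then the lift tab. It opens by swinging its -y end up and over to +y.
- cover_tab (a point): Middle of the cover's lift tab, to be pinched: a flat tongue in the cover's plane, 24 mm wide along x, 8 mm thick, reaching 12 mm beyond this point; the wider plate begins 17 mm towards the hinge, which is 97 mm away along y. Moves with the cover. Shut, the deck is 38 mm below it. Pinched by its narrow sides (along x) it can turn between the fingers as the cover swings.
- red_key: Red key, 80 mm tall, about 50 g, standing blade down in one of the block's two slots. Origin: blade tip; z from tip to bow, y along the bow's width, x across its thickness. Blade: cross lug 26 mm along y, 7 mm thick, 14 mm high, lower edge rounded; then a 12 mm round shaft. Flat red bow: 58 mm along y, 10 mm thick, 36 to 80 mm above the tip. The same after half a turn about z.
- red_key_tip (a point): Tip of the red key's blade (same point as its origin).
- red_key_bow (a point): Grip point of the red key: middle of its flat bow, 60 mm above the tip; axes as the key.
- blue_key: Another key of the same size with a round blue bow (48 mm across, 10 mm thick), in the block's other slot; it is for something else. Origin at its blade tip. Leave it there.
- key_block: Beech block fixed on the shelf, 56 mm along x, 190 mm along y, 44 mm high; origin at the centre of its underside. Two key slots in line, 48 mm either side of the centre along y, floors 16 mm above the shelf, so a key stands 28 mm deep in it, its bow along the block's y, with about 1 mm of play.
- travel_mug: Silver aluminium travel mug with a black lid, 75 mm across, 150 mm tall, loose. Origin at the centre of its underside.
- glass_jar: Clear glass jar with a brass twist cap, 76 mm across, 111 mm tall, loose. Origin at the centre of its underside.
- orange_case: Orange silicone case, 150 x 70 x 34 mm, lying flat, loose. Origin at the centre of its underside.
There are look-alikes about, which are no part of the job. What is meant by the red_key is not turquoise or white, and is the smaller of those in its own colour.

How it is judged:
By the outcome, as a careful person would: the job done as asked, in the order asked, and still so for the second after the job is handed in, with the robot touching nothing.
It also fails if it takes over 67 s, if anything falls off the work surface, if the arm or the gripper's body presses on something with over 40 N, if the wrist force passes 120 N, or if a joint passes its speed limit or range.

### The arm

A 6-joint arm with a two-finger parallel gripper is mounted at the origin on the work surface. World frame = base frame: x ahead of the robot, y to its left, z up, the work surface at z = 0. Lengths are in m, angles in degrees, forces in N, time in s.
With the tool pointing down it reaches from about 0.275 to 0.975 m from the base axis. Payload 8.4 kg.
Tool frame: the origin (TCP) lies at the very end of the fingers, on their centre line; the grasp point (between the pads) lies 19 mm behind it (robot.grip_depth is the distance from the TCP to the grasp point, in m); z points along the fingers, x is the direction in which the jaws open and shut, and the axes are right-handed (so a half turn about z gives the same grasp; the last joint's range is limited). The gripper opens to 92 mm and grips with 3 to 60 N. Pads are 20 mm wide; open, the fingers measure 128 mm over their backs; the gripper's body (75 mm by 189 mm) begins 69 mm behind the grasp point.
Start: joints at [70.967, 20.225, 93.587, -0, 66.188, -0.138], TCP at [0.202, 0.591, 0.215] pointing down, gripper open.
Joint ranges: [-150.9, 150.9], [-52.94, 120.26], [3.33, 152.33], [-74.26, 254.26], [0, 154.13], [-172.89, 172.89]. Speed limits (degrees/s): [127.2, 127.2, 159.86, 180, 180, 180].

### API

Orientations are given as a 3x3 rotation matrix whose columns are the frame's x, y, z axes.
In Python, from rig import robot gives the robot as it stands.
- The arm moves only by the tool apply_moves, never from a script. Its argument "increments" is a list of rows, each a list of 2 entries, a list of its own where there are three numbers: the shift along the tool's x, y, z in mm, then the turn, a rotation vector about the tool's x, y, z in degrees. In form: [[[tx, ty, tz], [wx, wy, wz]], ...]. A call has 1 to 10 rows; each row is the pose to reach, as a shift and turn from the pose measured when the call began, along the tool's axes at that moment; what a row does not reach only later rows make up. A row lasts 1/12 s, in which the tool goes at most 41.7 mm and 7.16 degrees, less where a joint would pass 70% of its speed; a pose out of reach is approached as far as the arm can. A call with a gripper value outside its range is refused whole. "hand" is the opening, from 0 (shut) to 1 (fully open), set as the call begins (left out, the last holds). The fingers move at their own pace and stop on an object; the grip force is fixed at half the most. Time passes only in rows, so rows that repeat a pose let the fingers close. It gives the time, the measured TCP pose, the force and the opening at its end, in the units of the state.
- robot.read_state(): the state, without advancing time (a new reading comes with each control period).
- robot.capture(name): name is "scene" or "top" or "wrist"; returns (picture, depth): 420x560x3 uint8, red, green, blue; 420x560 float32, m along the optical axis (not along the pixel's ray), 0 where there is no reading.
- robot.calibration(name): a dict with "fov_y" (degrees; the focal length in pixels is half the picture's height over the tangent of half this angle, whatever the lens; pixels are square), "cx", "cy" (the principal point, pixels), "rvec" (rotation vector, rad) and "tvec" (3), from world to camera coordinates, as OpenCV has them. Camera axes: x right, y down, z forward; pixel columns grow to the right and rows downward; lengths in m; the calibration is good to about 2 mm. A picture is of the moment at which its call begins: read the wrist's pose just before it. calibration takes no time and is no camera call; for the wrist camera it gives the pose at the moment of the call.
- robot.job_done(): hands the job in, once; it reports no verdict.
The state is a dict: "t": time; "qpos": joint angles; "joint_velocities": joint speeds; "tau": joint torques, N m; "eef_pos": TCP position; "tcp_rot": TCP orientation; "force": force on the tool from outside, world axes, zero at the start; "ft_torque": the same for the moment, N m; "gripper_width": finger opening in m.
Only numpy, scipy, OpenCV 4.12 (cv2) and the standard library are available. Lean on these libraries where they do the work, as an engineer would, in place of code of your own. Each camera call takes 0.05 s, during which the arm holds its last target.

## Working session

There is one attempt and no reset: what is moved stays moved. The work goes in short steps, Python scripts to look and compute and a tool call to move; the robot and the scene stay as the last step left them, time stands still between calls to the robot, and variables do not carry over. Pictures are saved under pics/ and viewed, and the job is handed in when it is done.

Besides the shell and the picture viewer there is one more tool, called after "Emit:" by a JSON object that holds its "method" and its "body", one argument or row to a line. apply_moves: Moves the arm, as the interface text tells. Its arguments: {"type":"object","properties":{"increments":{"type":"array"},"hand":{"type":"number"}},"required":["increments"]}

```bash
ls; mkdir -p pics; cat > h.py <<'E'
import numpy as np, cv2
from rig import robot
def cal(n):
    c=robot.calibration(n); f=210/np.tan(np.radians(c['fov_y'])/2)
    R=cv2.Rodrigues(np.array(c['rvec'],float))[0]; return f,c['cx'],c['cy'],R,np.array(c['tvec'],float).ravel()
def cap(n,tag):
    c=cal(n); p,d=robot.capture(n); cv2.imwrite(f'pics/{tag}.png',p[:,:,::-1]); np.savez(f'pics/{tag}.npz',p=p,d=d,f=c[0],cx=c[1],cy=c[2],R=c[3],t=c[4])
class V:
    def __init__(s,tag):
        z=np.load(f'pics/{tag}.npz'); s.p=z['p'];s.d=z['d'];s.f=float(z['f']);s.cx=float(z['cx']);s.cy=float(z['cy']);s.R=z['R'];s.t=z['t']
    def pt(s,u,v,dep=None):
        if dep is None: dep=float(s.d[int(round(v)),int(round(u))])
        c=np.array([(u-s.cx)/s.f,(v-s.cy)/s.f,1])*dep
        return s.R.T@(c-s.t)
    def atz(s,u,v,z):
        r=s.R.T@np.array([(u-s.cx)/s.f,(v-s.cy)/s.f,1]); o=-s.R.T@s.t
        return o+r*(z-o[2])/r[2]
    def pix(s,P):
        c=s.R@np.array(P)+s.t; return s.f*c[0]/c[2]+s.cx, s.f*c[1]/c[2]+s.cy
    def cloud(s):
        v,u=np.mgrid[0:420,0:560]; d=s.d
        c=np.stack([(u-s.cx)/s.f*d,(v-s.cy)/s.f*d,d],-1); return (c-s.t)@s.R
    def crop(s,tag,u0,v0,u1,v1,k=4):
        cv2.imwrite(f'pics/{tag}.png',cv2.resize(s.p[v0:v1,u0:u1,::-1],None,fx=k,fy=k,interpolation=cv2.INTER_CUBIC))
E
python3 - <<'E'
from h import *
s=robot.read_state(); print({k:np.round(v,4).tolist() for k,v in s.items()})
for n in('scene','top','wrist'):
    cap(n,n+'0'); print(n, robot.calibration(n))
E
```

```text
pics
{'t': 0.0, 'qpos': [70.9682, 20.2634, 93.6293, -0.001, 66.1883, -0.137], 'joint_velocities': [0.0086, 0.0908, -0.0194, -0.0139, -0.0779, -0.0672], 'tau': [-0.0033, -59.3852, -33.4202, 0.0695, 0.0237, -0.0001], 'eef_pos': [0.2022, 0.5908, 0.2139], 'tcp_rot': [[0.3238, 0.9461, -0.0004], [0.9461, -0.3238, -0.0013], [-0.0014, 0.0, -1.0]], 'force': [0.1504, -0.0776, -0.5095], 'ft_torque': [0.0027, -0.0155, -0.0215], 'gripper_width': 0.092}
scene {'fov_y': 49.58091892691272, 'cx': 279.4862968102196, 'cy': 204.29075433347464, 'rvec': array([ 1.81544259,  1.96831461, -0.5912682 ]), 'tvec': array([ 0.04964321, -0.39438339,  1.66909166])}
top {'fov_y': 51.0563002215435, 'cx': 285.49569073293543, 'cy': 212.98853851260108, 'rvec': array([ 2.14405111, -2.15704386,  0.14178462]), 'tvec': array([-0.00566476,  0.54809448,  1.50833094])}
wrist {'fov_y': 61.48337027520664, 'cx': 274.2715429370003, 'cy': 207.2227005327237, 'rvec': array([-2.35777098, -1.68688203, -0.23883835]), 'tvec': array([-0.6233599 , -0.03247846,  0.39160969])}
```

View pics/scene0.png

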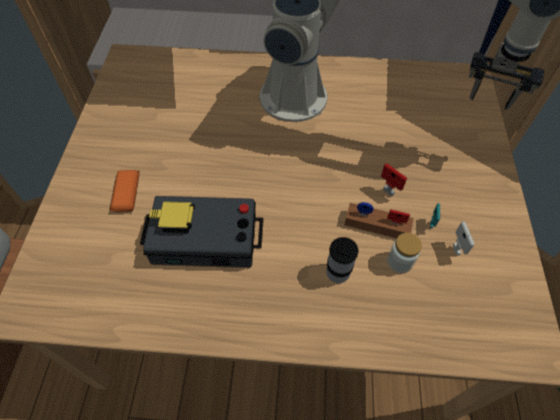

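View pics/top0.png

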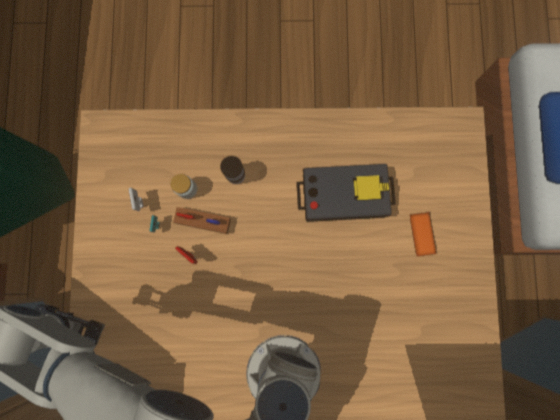

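View pics/wrist0.png

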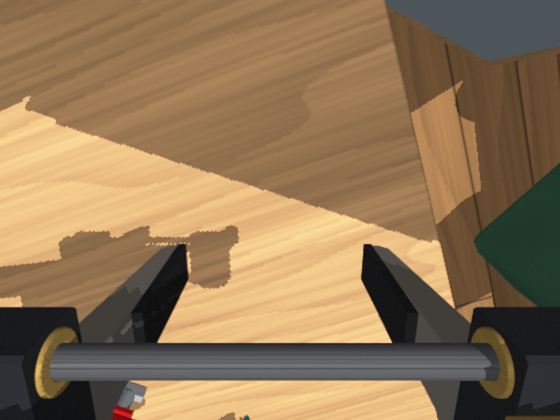

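```bash
python3 - <<'E'
from h import *
v=V('scene0'); v.crop('c1',330,150,490,290,5)
v=V('scene0'); v.crop('c2',130,180,280,280,5)
v=V('top0'); v.crop('c3',120,150,250,270,6); v.crop('c4',290,150,440,260,5)
E
```

```text
(no output)
```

View pics/c1.png

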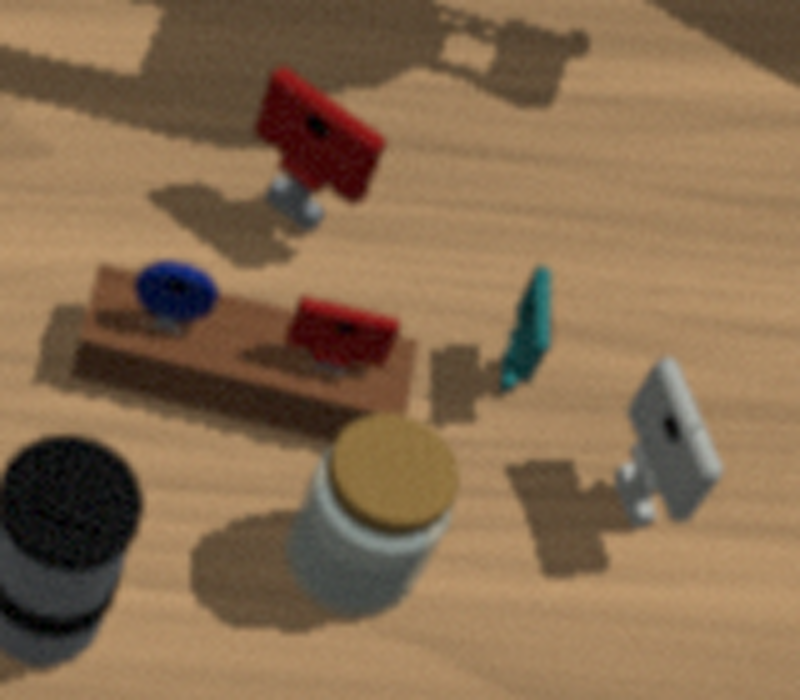

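View pics/c2.png

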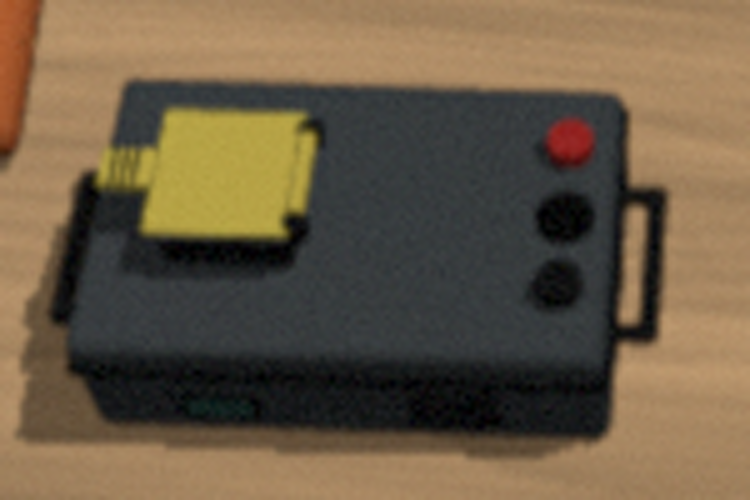

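View pics/c3.png

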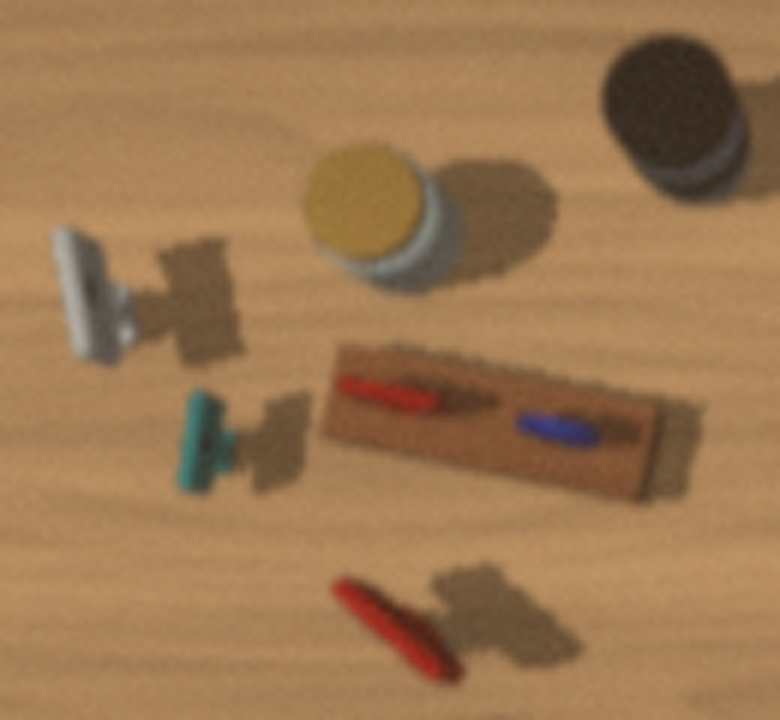

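View pics/c4.png

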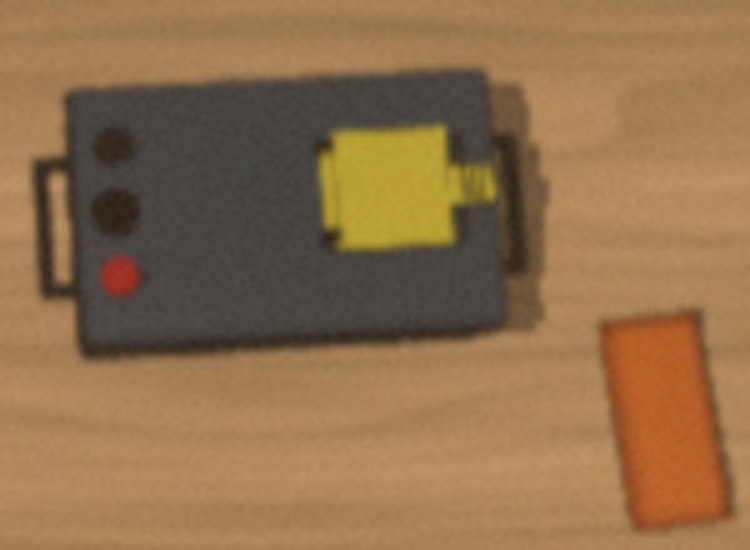

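```bash
cat >> h.py <<'E'
def comps(v,m,minA=20):
    n,l,st,ce=cv2.connectedComponentsWithStats(m.astype(np.uint8)); 
    return [(l==i,st[i]) for i in range(1,n) if st[i][4]>=minA]
E
python3 - <<'E'
from h import *
for tag in('top0','scene0'):
    v=V(tag); C=v.cloud(); p=v.p.astype(int); r,g,b=p[...,0],p[...,1],p[...,2]
    masks={'yellow':(r>130)&(g>120)&(b<90)&(abs(r-g)<40),'red':(r>110)&(g<50)&(b<60),'blue':(b>80)&(r<70)&(g<70)&(b>g+40)}
    for k,m in masks.items():
        for mm,st in comps(v,m):
            P=C[mm]; P=P[v.d[mm]>0]; 
            c=np.array(cv2.minAreaRect(np.argwhere(mm)[:,::-1].astype(np.float32))[0])
            print(tag,k,st.tolist(),c.round(1),'med',np.median(P,0).round(4),'max z',np.percentile(P[:,2],[5,50,95]).round(3))
v=V('top0')
# cover corners at z .136
for q in [(356,176),(379.4,175),(381,198.6),(358,200)]: print('cov',v.atz(*q,.136).round(4))
for q in [(389,183),(389,190.4)]: print('tab',v.atz(*q,.138).round(4))
# box deck corners (c4/5+290,150), z .096
for q in [(68,92),(486,72),(505,326),(82,350)]: print('box',v.atz(q[0]/5+290,q[1]/5+150,.096).round(4))
for q in [(338,345),(658,398),(642,500),(323,436)]: print('block',v.atz(q[0]/6+120,q[1]/6+150,.044).round(4))
for q in [(340,385),(438,403)]: print('red top',v.atz(q[0]/6+120,q[1]/6+150,.096).round(4))
for q in [(520,424),(598,438)]: print('blue',v.atz(q[0]/6+120,q[1]/6+150,.09).round(4))
for n,q,z in [('jar',(363,200),.111),('mug',(668,97),.15)]: print(n,v.atz(q[0]/6+120,q[1]/6+150,z).round(4))
E
```

```text
top0 yellow [78, 108, 410, 81, 15164] [282.3 147.9] med [ 8.057e-01 -3.890e-02  5.000e-04] max z [-0.005  0.001  0.007]
top0 yellow [196, 165, 9, 5, 21] [200. 167.] med [ 7.222e-01  3.052e-01 -7.000e-04] max z [-0.005 -0.001  0.005]
top0 yellow [354, 175, 30, 25, 578] [368.6 187.1] med [ 0.6196 -0.2824  0.1364] max z [0.131 0.136 0.142]
top0 yellow [77, 180, 13, 12, 38] [ 83.  185.5] med [6.633e-01 7.328e-01 7.000e-04] max z [-0.005  0.001  0.005]
top0 yellow [159, 197, 8, 11, 21] [161.3 201.6] med [5.919e-01 4.412e-01 4.000e-04] max z [-0.005  0.     0.006]
top0 yellow [283, 196, 14, 14, 53] [289.5 202.5] med [ 0.5859 -0.0396 -0.    ] max z [-0.005 -0.     0.005]
top0 yellow [75, 198, 9, 21, 32] [ 79.3 208.2] med [5.669e-01 7.464e-01 3.000e-04] max z [-0.005  0.     0.006]
top0 yellow [101, 199, 23, 4, 39] [112.  200.1] med [6.042e-01 6.184e-01 5.000e-04] max z [-0.004  0.001  0.005]
top0 yellow [187, 198, 16, 6, 34] [194.3 200.3] med [0.602  0.3269 0.0009] max z [-0.006  0.001  0.006]
top0 yellow [204, 199, 21, 4, 36] [214.  200.5] med [0.6012 0.2496 0.0009] max z [-0.005  0.001  0
[... 13361 characters left out ...]
.094 0.098]
scene0 blue [361, 203, 12, 5, 25] [366.7 204.3] med [0.5199 0.2398 0.0946] max z [0.09  0.095 0.1  ]
cov [ 0.6572 -0.2442  0.136 ]
cov [ 0.6601 -0.322   0.136 ]
cov [ 0.5806 -0.3245  0.136 ]
cov [ 0.5764 -0.2486  0.136 ]
tab [ 0.6324 -0.3524  0.138 ]
tab [ 0.6075 -0.3515  0.138 ]
box [ 0.6938 -0.072   0.096 ]
box [ 0.7059 -0.3586  0.096 ]
box [ 0.5303 -0.365   0.096 ]
box [ 0.5158 -0.0794  0.096 ]
block [0.5689 0.3737 0.044 ]
block [0.5365 0.1862 0.044 ]
block [0.477  0.1948 0.044 ]
block [0.5154 0.3809 0.044 ]
red top [0.5383 0.3587 0.096 ]
red top [0.5278 0.3033 0.096 ]
blue [0.5163 0.258  0.09  ]
blue [0.5081 0.2138 0.09  ]
jar [0.6413 0.3449 0.111 ]
mug [0.6899 0.1688 0.15  ]
```

```bash
cat >> h.py <<'E'
from scipy.spatial.transform import Rotation as Ro
def yawR(deg):  # tool x at angle deg, z down
    a=np.radians(deg); x=np.array([np.cos(a),np.sin(a),0]); z=np.array([0,0,-1.]); return np.stack([x,np.cross(z,x),z],1)
def go(pos,R):
    s=robot.read_state(); Rc=np.array(s['tcp_rot']); p=np.array(s['eef_pos'])
    t=Rc.T@(np.array(pos)-p)*1000; w=Ro.from_matrix(Rc.T@R).as_rotvec(degrees=True)
    print('t=%.2f'%s['t'],'pos',p.round(4),'w',round(s['gripper_width'],4),'F',np.round(s['force'],1)); print('MOVE',t.round(1).tolist(),w.round(2).tolist(),'dist',np.linalg.norm(t).round(1))
E
python3 - <<'E'
from h import *
f,cx,cy,R,t=cal('wrist'); s=robot.read_state(); Rc=np.array(s['tcp_rot'])
print('cam in tool',(Rc.T@(-R.T@t-np.array(s['eef_pos']))).round(4),'axes',(Rc.T@R.T).round(3))
go([.617,-.30,.33],yawR(2.6))
E
```

```text
cam in tool [-0.0006 -0.0793 -0.1694] axes [[ 1.     0.001 -0.001]
 [-0.001  0.96   0.281]
 [ 0.001 -0.281  0.96 ]]
t=0.15 pos [0.2023 0.591  0.2141] w 0.092 F [-0.3 -0.7 -0.2]
MOVE [-708.7, 680.9, -115.2] [0.04, 0.05, 68.5] dist 989.6
```

Emit:
{"method": "apply_moves", "body": {
  "increments": [
    [[-709,681,-115],[0,0,68.5]],
    [[-709,681,-115],[0,0,68.5]],
    [[-709,681,-115],[0,0,68.5]],
    [[-709,681,-115],[0,0,68.5]],
    [[-709,681,-115],[0,0,68.5]],
    [[-709,681,-115],[0,0,68.5]],
    [[-709,681,-115],[0,0,68.5]],
    [[-709,681,-115],[0,0,68.5]],
    [[-709,681,-115],[0,0,68.5]],
    [[-709,681,-115],[0,0,68.5]]
  ]
}}

```text
t: 0.98
eef_pos: [0.3771, 0.2142, 0.2634]
tcp_rot: [[0.999, 0.039, 0.0], [0.039, -0.999, -0.001], [-0.0, 0.001, -1.0]]
force: [1.2, 0.5, -0.2]
gripper_width: 0.0918
```

```bash
python3 - <<'E'
from h import *
go([.617,-.30,.33],yawR(2.6)); print(np.round(robot.read_state()['qpos'],1))
E
```

```text
t=0.98 pos [0.3771 0.2142 0.2634] w 0.0918 F [ 1.2  0.5 -0.2]
MOVE [219.7, 523.2, -66.2] [0.05, 0.0, -0.37] dist 571.3
[ 29.4  -0.3 112.2  -0.   68.   27.2]
```

Emit:
{"method": "apply_moves", "body": {
  "increments": [
    [[220,523,-66],[0,0,-0.4]],
    [[220,523,-66],[0,0,-0.4]],
    [[220,523,-66],[0,0,-0.4]],
    [[220,523,-66],[0,0,-0.4]],
    [[220,523,-66],[0,0,-0.4]],
    [[220,523,-66],[0,0,-0.4]],
    [[220,523,-66],[0,0,-0.4]],
    [[220,523,-66],[0,0,-0.4]],
    [[220,523,-66],[0,0,-0.4]],
    [[220,523,-66],[0,0,-0.4]]
  ]
}}

```text
t: 1.82
eef_pos: [0.552, -0.1612, 0.3117]
tcp_rot: [[0.999, 0.046, -0.0], [0.046, -0.999, -0.001], [-0.0, 0.001, -1.0]]
force: [-0.4, 0.8, 0.6]
gripper_width: 0.0919
```

```bash
python3 - <<'E'
from h import *
go([.617,-.30,.33],yawR(2.6))
E
```

```text
t=1.82 pos [ 0.552  -0.1612  0.3117] w 0.0919 F [-0.4  0.8  0.6]
MOVE [58.6, 141.6, -18.3] [0.04, 0.01, 0.01] dist 154.4
```

Emit:
{"method": "apply_moves", "body": {
  "increments": [
    [[59,142,-18],[0,0,0]],
    [[59,142,-18],[0,0,0]],
    [[59,142,-18],[0,0,0]],
    [[59,142,-18],[0,0,0]],
    [[59,142,-18],[0,0,0]],
    [[59,142,-18],[0,0,0]]
  ]
}}

```text
t: 2.32
eef_pos: [0.6173, -0.3016, 0.3286]
tcp_rot: [[0.999, 0.043, -0.001], [0.043, -0.999, -0.0], [-0.001, -0.0, -1.0]]
force: [0.7, -0.3, -0.1]
gripper_width: 0.0915
```

```bash
python3 - <<'E'
from h import *
go([.617,-.30,.33],yawR(2.6)); cap('wrist','w1')
E
```

```text
t=2.32 pos [ 0.6173 -0.3016  0.3286] w 0.0915 F [ 0.7 -0.3 -0.1]
MOVE [-0.2, -1.7, -1.4] [-0.0, 0.08, -0.11] dist 2.2
```

View pics/w1.png

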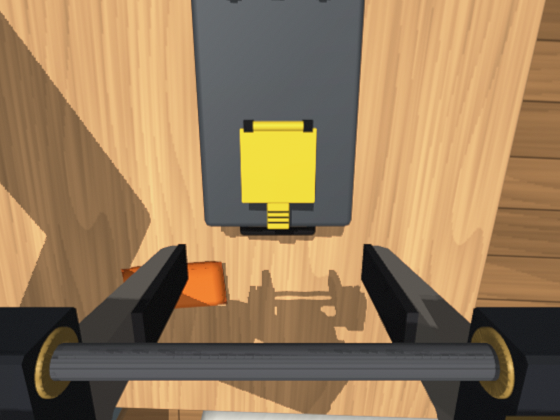

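```bash
python3 - <<'E'
from h import *
v=V('w1')
v.crop('w1c',190,110,370,240,4)
p=v.p.astype(int); m=(p[...,0]>150)&(p[...,1]>140)&(p[...,2]<100); C=v.cloud()
l=max(comps(v,m[:240]),key=lambda c:c[1][4])[0]; 
P=C[:240][l]; P=P[v.d[:240][l]>0]; print('z',np.percentile(P[:,2],[10,50,90]).round(4))
# row extents
for r in (135,150,165,180,195,210,218,224):
    c=np.where(l[r])[0]; a=v.atz(c[0]-.5,r,.136 if r<203 else .138); b=v.atz(c[-1]+.5,r,.136 if r<203 else .138); print(r,c[0],c[-1],a[:2].round(4),b[:2].round(4),'mid',((a+b)/2)[:2].round(4),'w',np.linalg.norm(a-b).round(4))
c=np.where(l[:,278])[0]; print(c[0],c[-1],v.atz(278,c[-1]+.5,.138).round(4)); c=np.where(l[:,255])[0]; print(c[-1],v.atz(255,c[-1]+.5,.136).round(4))
E
```

```text
z [0.1345 0.1356 0.1369]
135 240 316 [ 0.5797 -0.255 ] [ 0.6572 -0.2515] mid [ 0.6184 -0.2533] w 0.0776
150 240 315 [ 0.5799 -0.27  ] [ 0.6574 -0.2666] mid [ 0.6186 -0.2683] w 0.0775
165 241 315 [ 0.5812 -0.2854] [ 0.6586 -0.282 ] mid [ 0.6199 -0.2837] w 0.0774
180 241 314 [ 0.5815 -0.3012] [ 0.6587 -0.2977] mid [ 0.6201 -0.2995] w 0.0773
195 242 314 [ 0.5828 -0.3173] [ 0.66   -0.3139] mid [ 0.6214 -0.3156] w 0.0772
210 267 288 [ 0.6099 -0.3321] [ 0.6333 -0.3311] mid [ 0.6216 -0.3316] w 0.0234Traceback (most recent call last):
  File "<stdin>", line 9, in <module>
IndexError: index 0 is out of bounds for axis 0 with size 0
```

View pics/w1c.png

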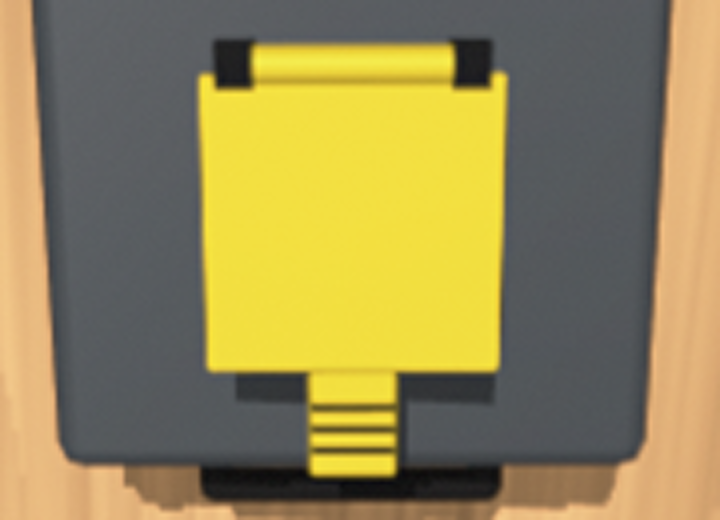

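```bash
python3 - <<'E'
from h import *
v=V('w1')
print('tabend',v.atz(278.3,229.2,.138)[:2].round(4),'plateend',v.atz(278.3,203,.136)[:2].round(4),'platetop',v.atz(278.3,129,.136)[:2].round(4))
for q in [(33,0),(668,0),(60,440),(645,440)]: print('edge',v.atz(190+q[0]/4,110+q[1]/4,.096)[:2].round(4))
E
```

```text
tabend [ 0.6235 -0.3532] plateend [ 0.6221 -0.3244] platetop [ 0.6185 -0.2473]
edge [ 0.5301 -0.2335]
edge [ 0.7043 -0.2258]
edge [ 0.5361 -0.3607]
edge [ 0.7114 -0.3528]
```

```bash
python3 - <<'E'
from h import *
go([.6222,-.3412,.22],yawR(2.8));go([.6222,-.3412,.123],yawR(2.8))
E
```

```text
t=2.37 pos [ 0.6169 -0.3003  0.3288] w 0.0918 F [ 0.5  0.5 -0.6]
MOVE [3.6, 41.1, 108.8] [-0.03, 0.09, -0.25] dist 116.4
t=2.37 pos [ 0.6169 -0.3003  0.3288] w 0.0918 F [ 0.5  0.5 -0.6]
MOVE [3.8, 41.2, 205.8] [-0.03, 0.09, -0.25] dist 209.9
```

Emit:
{"method": "apply_moves", "body": {
  "increments": [
    [[3.7,41,30],[0,0,-0.2]],
    [[3.7,41,70],[0,0,-0.2]],
    [[3.7,41,110],[0,0,-0.2]],
    [[3.7,41,145],[0,0,-0.2]],
    [[3.7,41,175],[0,0,-0.2]],
    [[3.7,41,195],[0,0,-0.2]],
    [[3.7,41,206],[0,0,-0.2]],
    [[3.7,41,206],[0,0,-0.2]]
  ]
}}

```text
t: 3.03
eef_pos: [0.6205, -0.3389, 0.1203]
tcp_rot: [[0.999, 0.049, -0.006], [0.049, -0.999, 0.003], [-0.005, -0.003, -1.0]]
force: [-1.0, 0.7, 0.1]
gripper_width: 0.092
```

```bash
python3 - <<'E'
from h import *
go([.6222,-.3412,.123],yawR(2.8)); cap('wrist','w2')
E
```

```text
t=3.03 pos [ 0.6205 -0.3389  0.1203] w 0.092 F [-1.   0.7  0.1]
MOVE [1.5, 2.4, -2.7] [-0.17, 0.31, 0.02] dist 3.9
```

View pics/w2.png

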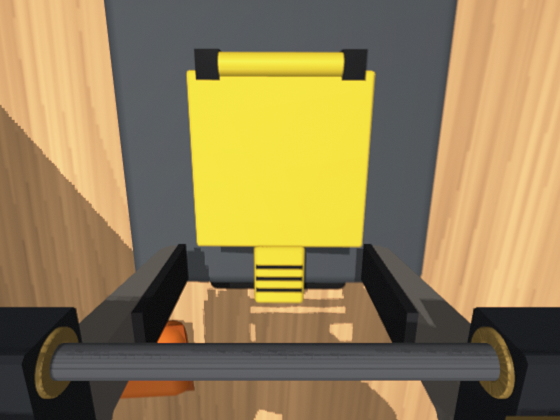

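Emit:
{"method": "apply_moves", "body": {
  "increments": [
    [[1.5,2.4,-2.7],[0,0,0]],
    [[1.5,2.4,-2.7],[0,0,0]]
  ]
}}

```text
t: 3.25
eef_pos: [0.6249, -0.3425, 0.128]
tcp_rot: [[0.999, 0.049, 0.0], [0.049, -0.999, -0.0], [0.0, 0.0, -1.0]]
force: [1.3, 0.0, -0.1]
gripper_width: 0.0918
```

Emit:
{"method": "apply_moves", "body": {
  "increments": [
    [[0,0,0],[0,0,0]],
    [[0,0,0],[0,0,0]],
    [[0,0,0],[0,0,0]],
    [[0,0,0],[0,0,0]],
    [[0,0,0],[0,0,0]],
    [[0,0,0],[0,0,0]]
  ],
  "hand": 0
}}

```text
t: 3.75
eef_pos: [0.6248, -0.3425, 0.1279]
tcp_rot: [[0.999, 0.049, 0.0], [0.049, -0.999, -0.0], [0.0, 0.0, -1.0]]
force: [0.1, 0.9, 0.5]
gripper_width: 0.0541
```

```bash
python3 - <<'E'
from h import *
go([.6222,-.3412,.123],yawR(2.8)); cap('wrist','w3')
# arc plan in tool frame (tool y = -boxy, z down)
for th in range(10,125,10):
    a=np.radians(th); print(th,'dy %.0f dz %.0f'%(-97*(1-np.cos(a)),-97*np.sin(a)))
E
```

```text
t=3.75 pos [ 0.6248 -0.3425  0.1279] w 0.0541 F [0.1 0.9 0.5]
MOVE [-2.5, -1.5, 4.9] [0.03, -0.01, 0.03] dist 5.7
10 dy -1 dz -17
20 dy -6 dz -33
30 dy -13 dz -48
40 dy -23 dz -62
50 dy -35 dz -74
60 dy -48 dz -84
70 dy -64 dz -91
80 dy -80 dz -96
90 dy -97 dz -97
100 dy -114 dz -96
110 dy -130 dz -91
120 dy -145 dz -84
```

View pics/w3.png

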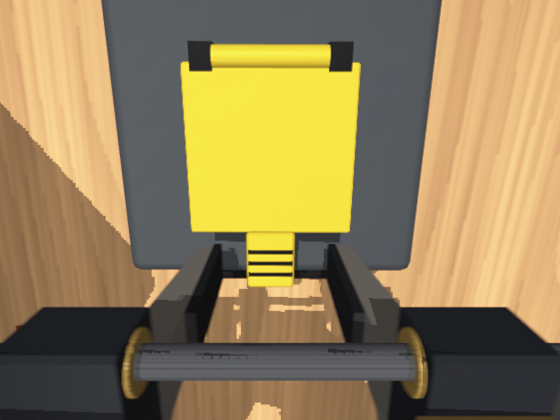

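Emit:
{"method": "apply_moves", "body": {
  "increments": [
    [[-2.5,-1.5,5.5],[0,0,0]],
    [[-2.5,-1.5,5.5],[0,0,0]],
    [[-2.5,-1.5,5.5],[0,0,0]],
    [[-2.5,-1.5,5.5],[0,0,0]],
    [[-2.5,-1.5,5.5],[0,0,0]],
    [[-2.5,-1.5,5.5],[0,0,0]]
  ]
}}

```text
t: 4.3
eef_pos: [0.6226, -0.341, 0.1224]
tcp_rot: [[0.999, 0.049, 0.001], [0.049, -0.999, -0.0], [0.001, 0.0, -1.0]]
force: [2.2, 1.7, -0.4]
gripper_width: 0.0235
```

```bash
python3 - <<'E'
from h import *
go([.6222,-.3412,.123],yawR(2.8)); cap('wrist','w4')
E
```

```text
t=4.30 pos [ 0.6226 -0.341   0.1224] w 0.0235 F [ 2.2  1.7 -0.4]
MOVE [-0.4, 0.2, -0.6] [0.02, -0.04, 0.03] dist 0.7
```

View pics/w4.png

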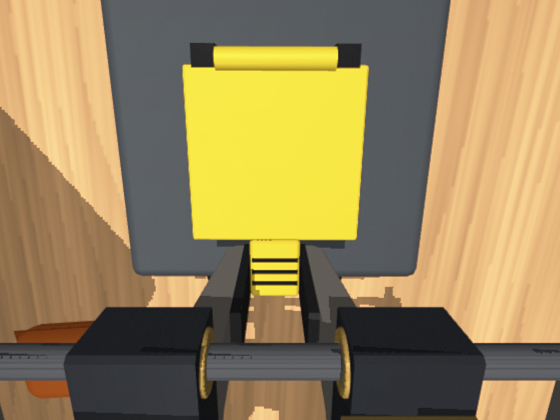

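Emit:
{"method": "apply_moves", "body": {
  "increments": [
    [[0,0,-8],[0,0,0]],
    [[0,-1,-17],[0,0,0]],
    [[0,-3,-25],[0,0,0]],
    [[0,-6,-33],[0,0,0]],
    [[0,-9,-41],[0,0,0]],
    [[0,-13,-48.5],[0,0,0]],
    [[0,-17.5,-55.5],[0,0,0]],
    [[0,-22.5,-62],[0,0,0]],
    [[0,-28.5,-68.5],[0,0,0]],
    [[0,-34.5,-74],[0,0,0]]
  ]
}}

```text
t: 5.18
eef_pos: [0.621, -0.3063, 0.1973]
tcp_rot: [[0.999, 0.049, 0.001], [0.049, -0.999, -0.001], [0.001, 0.001, -1.0]]
force: [3.7, 0.9, -5.7]
gripper_width: 0.0237
```

```bash
python3 - <<'E'
from h import *
s=robot.read_state(); print(np.round(s['force'],1),s['gripper_width'])
p=np.array(s['eef_pos']); print('dy',(p[1]+.341)*1000,'dz',(p[2]-.1224)*1000); cap('wrist','w5')
E
```

```text
[ 3.7  0.9 -5.7] 0.02370328747131307
dy 34.71827830512409 dz 74.91112028580231
```

View pics/w5.png

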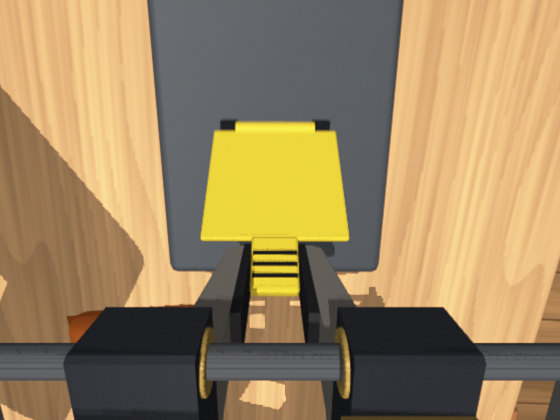

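Emit:
{"method": "apply_moves", "body": {
  "increments": [
    [[0,-8,-6],[0,0,0]],
    [[0,-17,-11.3],[0,0,0]],
    [[0,-26,-15.6],[0,0,0]],
    [[0,-35.6,-19],[0,0,0]],
    [[0,-45.5,-21.2],[0,0,0]],
    [[0,-55.6,-22.5],[0,0,0]],
    [[0,-65.7,-22.6],[0,0,0]],
    [[0,-75.8,-21.8],[0,0,0]],
    [[0,-85.8,-20],[0,0,0]],
    [[0,-95.5,-17],[0,0,0]]
  ]
}}

```text
t: 6.07
eef_pos: [0.6165, -0.209, 0.216]
tcp_rot: [[0.999, 0.05, 0.003], [0.05, -0.999, -0.001], [0.003, 0.001, -1.0]]
force: [1.6, -1.1, 3.8]
gripper_width: 0.0235
```

```bash
python3 - <<'E'
from h import *
go([.62,-.3,.3],yawR(2.8)); cap('wrist','w6');cap('scene','s6')
V('s6').crop('s6c',130,140,290,280,4)
E
```

```text
t=6.07 pos [ 0.6165 -0.209   0.216 ] w 0.0235 F [ 1.6 -1.1  3.8]
MOVE [-0.8, 91.2, -83.9] [0.07, -0.15, 0.06] dist 123.9
```

View pics/w6.png

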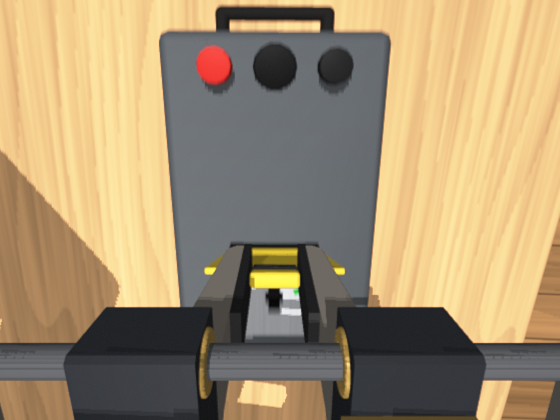

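View pics/s6c.png

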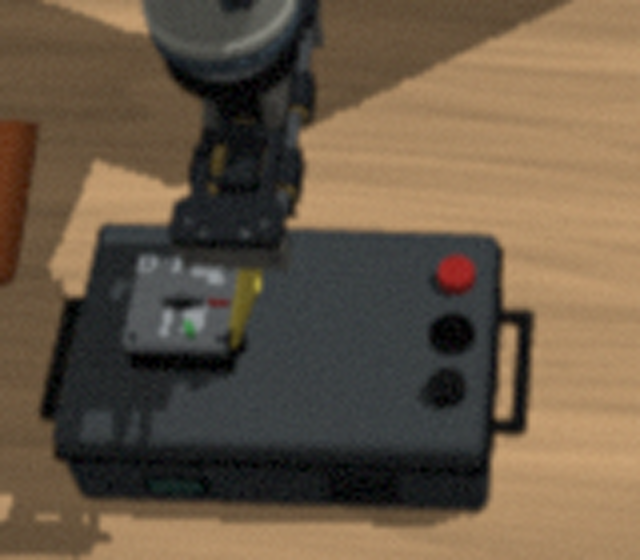

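Emit:
{"method": "apply_moves", "body": {
  "increments": [
    [[0,-9.3,4],[0,0,0]],
    [[0,-18.2,9],[0,0,0]],
    [[0,-26.5,14.7],[0,0,0]],
    [[0,-34.2,21.4],[0,0,0]],
    [[0,-41,28.8],[0,0,0]],
    [[0,-47,37],[0,0,0]],
    [[0,-50.8,42.7],[0,0,0]],
    [[0,-50.8,42.7],[0,0,0]]
  ]
}}

```text
t: 6.83
eef_pos: [0.614, -0.1549, 0.1713]
tcp_rot: [[0.999, 0.051, 0.002], [0.051, -0.999, 0.002], [0.002, -0.002, -1.0]]
force: [2.9, 4.7, 3.4]
gripper_width: 0.0231
```

Emit:
{"method": "apply_moves", "body": {
  "increments": [
    [[0,0,0],[0,0,0]],
    [[0,0,0],[0,0,0]],
    [[0,0,0],[0,0,0]],
    [[0,0,0],[0,0,0]],
    [[0,0,-15],[0,0,0]],
    [[0,0,-40],[0,0,0]],
    [[0,0,-80],[0,0,0]],
    [[0,0,-110],[0,0,0]],
    [[0,0,-130],[0,0,0]]
  ],
  "hand": 0.6
}}

```text
t: 7.58
eef_pos: [0.6143, -0.1558, 0.3048]
tcp_rot: [[0.999, 0.051, 0.005], [0.051, -0.999, 0.001], [0.005, -0.001, -1.0]]
force: [0.8, -0.2, 0.8]
gripper_width: 0.0554
```

```bash
python3 - <<'E'
from h import *
go([.51,.28,.33],yawR(-10.6)); cap('wrist','w7')
E
```

```text
t=7.58 pos [ 0.6143 -0.1558  0.3048] w 0.0554 F [ 0.8 -0.2  0.8]
MOVE [-81.9, -440.5, -25.1] [-0.09, -0.26, 13.52] dist 448.8
```

View pics/w7.png

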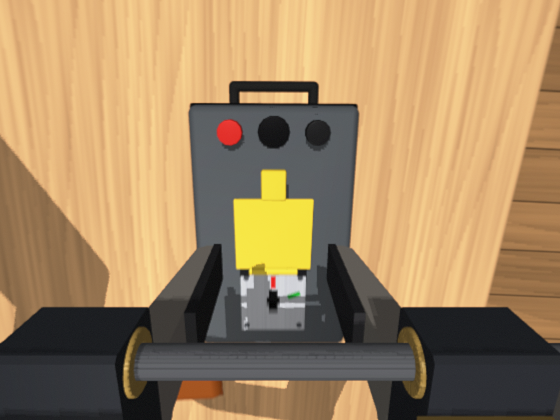

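Emit:
{"method": "apply_moves", "body": {
  "increments": [
    [[5,35,0],[0,0,0]],
    [[5,70,0],[0,0,0]],
    [[5,105,10],[0,0,0]],
    [[5,110,20],[0,0,0]],
    [[5,110,20],[0,0,0]],
    [[5,110,20],[0,0,0]],
    [[5,110,20],[0,0,0]]
  ]
}}

```text
t: 8.22
eef_pos: [0.6263, -0.2646, 0.2882]
tcp_rot: [[0.999, 0.051, 0.008], [0.051, -0.999, 0.001], [0.008, -0.001, -1.0]]
force: [-0.3, 0.9, -0.1]
gripper_width: 0.055
```

```bash
python3 - <<'E'
from h import *
go([.51,.28,.33],yawR(-10.6)); cap('wrist','w8'); V('w8').crop('w8c',200,90,360,230,5)
s=robot.read_state(); print(np.abs(s['joint_velocities']).max())
E
```

```text
t=8.22 pos [ 0.6263 -0.2646  0.2882] w 0.055 F [-0.3  0.9 -0.1]
MOVE [-87.9, -549.9, -42.2] [-0.09, -0.48, 13.54] dist 558.5
0.35630659567052114
```

View pics/w8c.png

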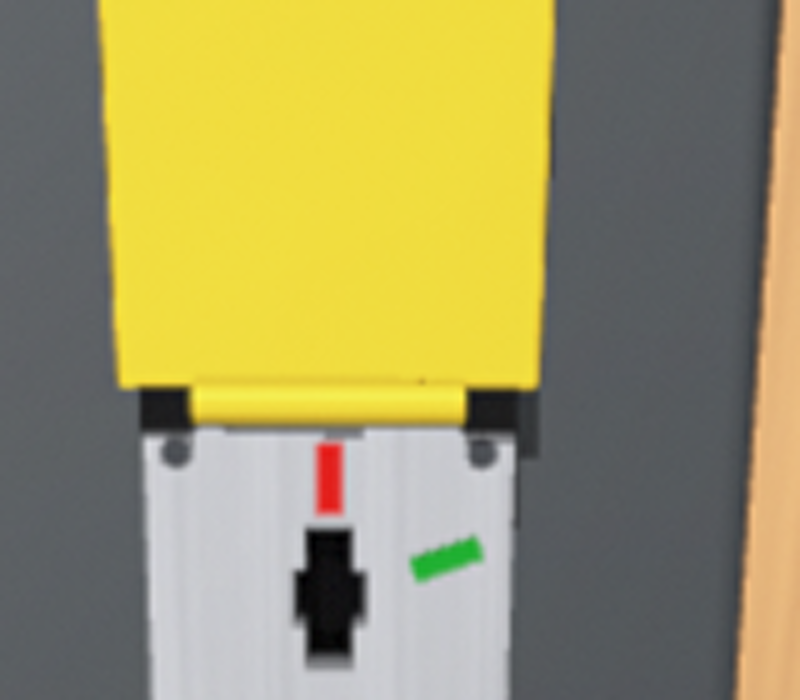

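```bash
python3 - <<'E'
from h import *
v=V('w8'); 
for n,q in dict(c=(330,598),top=(329,528),bot=(329,668),l=(293,599),r=(367,599),redt=(329,444)).items():
    # crop resize offset: full=(q+.5)/5-.5+off
    print(n,v.atz((q[0]+.5)/5-.5+200,(q[1]+.5)/5-.5+90,.13)[:2].round(4))
C=v.cloud(); print('plate z',np.median(C[205:215,235:250,2]).round(4))
E
```

```text
c [ 0.62   -0.2844]
top [ 0.6192 -0.2704]
bot [ 0.6205 -0.2987]
l [ 0.6129 -0.285 ]
r [ 0.6272 -0.2843]
redt [ 0.6185 -0.2541]
plate z 0.1297
```

```bash
python3 - <<'E'
from h import *
go([.531,.345,.29],yawR(-10.6))
E
```

```text
t=8.27 pos [ 0.6266 -0.2645  0.2887] w 0.0549 F [ 0.2 -0.  -0.1]
MOVE [-63.8, -613.6, -1.9] [-0.06, -0.52, 13.57] dist 616.9
```

Emit:
{"method": "apply_moves", "body": {
  "increments": [
    [[-64,-614,-2],[0,-0.5,13.5]],
    [[-64,-614,-2],[0,-0.5,13.5]],
    [[-64,-614,-2],[0,-0.5,13.5]],
    [[-64,-614,-2],[0,-0.5,13.5]],
    [[-64,-614,-2],[0,-0.5,13.5]],
    [[-64,-614,-2],[0,-0.5,13.5]],
    [[-64,-614,-2],[0,-0.5,13.5]],
    [[-64,-614,-2],[0,-0.5,13.5]],
    [[-64,-614,-2],[0,-0.5,13.5]],
    [[-64,-614,-2],[0,-0.5,13.5]]
  ]
}}

```text
t: 9.1
eef_pos: [0.5609, 0.149, 0.2906]
tcp_rot: [[0.983, -0.181, 0.002], [-0.181, -0.983, 0.002], [0.002, -0.002, -1.0]]
force: [1.1, 0.6, 0.2]
gripper_width: 0.0551
```

```bash
python3 - <<'E'
from h import *
go([.531,.345,.29],yawR(-10.6))
E
```

```text
t=9.10 pos [0.5609 0.149  0.2906] w 0.0551 F [1.1 0.6 0.2]
MOVE [-64.9, -187.3, 0.9] [-0.12, -0.09, 0.15] dist 198.3
```

Emit:
{"method": "apply_moves", "body": {
  "increments": [
    [[-65,-187,1],[0,0,0]],
    [[-65,-187,1],[0,0,0]],
    [[-65,-187,1],[0,0,0]],
    [[-65,-187,1],[0,0,0]],
    [[-65,-187,1],[0,0,0]],
    [[-65,-187,1],[0,0,0]],
    [[-65,-187,1],[0,0,0]],
    [[-65,-187,1],[0,0,0]]
  ]
}}

```text
t: 9.77
eef_pos: [0.5303, 0.3448, 0.2903]
tcp_rot: [[0.984, -0.18, 0.002], [-0.18, -0.984, 0.001], [0.002, -0.002, -1.0]]
force: [-0.3, -0.1, -0.4]
gripper_width: 0.0552
```

```bash
python3 - <<'E'
from h import *
go([.531,.345,.29],yawR(-10.6)); cap('wrist','w9'); V('w9').crop('w9c',190,100,360,270,4)
E
```

```text
t=9.77 pos [0.5303 0.3448 0.2903] w 0.0552 F [-0.3 -0.1 -0.4]
MOVE [0.7, -0.3, 0.3] [-0.1, -0.11, 0.25] dist 0.8
```

View pics/w9.png

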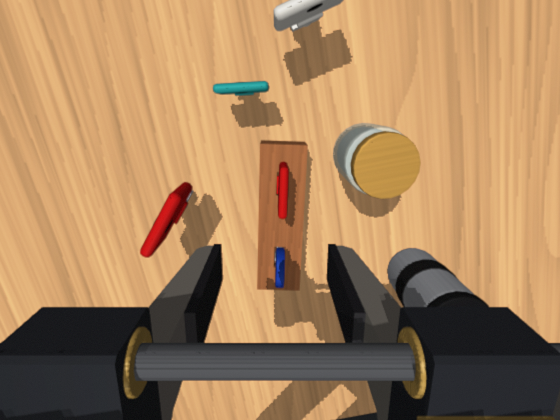

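View pics/w9c.png

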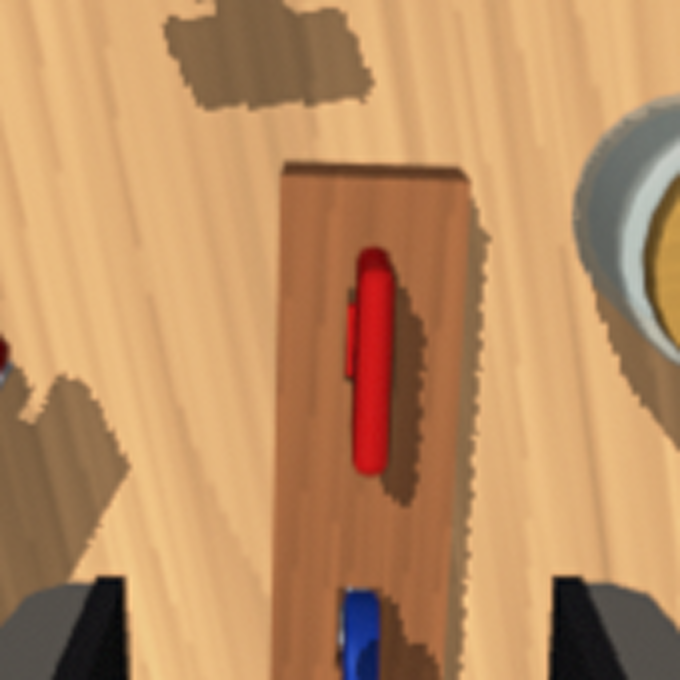

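```bash
python3 - <<'E'
from h import *
v=V('w9'); F=lambda q:((q[0]+.5)/4-.5+190,(q[1]+.5)/4-.5+100)
for n,q,z in [('top',(374.5,267),.096),('bot',(371,475),.096),('L',(355,370),.096),('R',(392,370),.096),('bl1',(283,178),.044),('bl2',(469,178),.044),('bl3',(274,640),.044),('bl4',(450,640),.044),('bulge',(346,343),.05)]: print(n,v.atz(*F(q),z)[:2].round(4))
a=v.atz(*F((374.5,267)),.096);b=v.atz(*F((371,475)),.096); print(np.linalg.norm(a-b),((a+b)/2).round(4),np.degrees(np.arctan2((a-b)[0],(a-b)[1])))
C=v.cloud(); p=v.p.astype(int); m=(p[...,0]>180)&(p[...,1]<60); m[:,:260]=0; P=C[m&(v.d>0)]; print(np.percentile(P[:,2],[5,50,95]).round(4))
E
```

```text
top [0.5428 0.3592]
bot [0.5321 0.3034]
L [0.533 0.333]
R [0.5426 0.3313]
bl1 [0.5208 0.3807]
bl2 [0.5742 0.371 ]
bl3 [0.4901 0.2372]
bl4 [0.5457 0.2271]
bulge [0.5304 0.3304]
0.056786818350942916 [0.5374 0.3313 0.096 ] 10.858226806187558
[0.0537 0.0951 0.0964]
```

```bash
python3 - <<'E'
from h import *
go([.5377,.331,.12],yawR(-11));go([.5377,.331,.063],yawR(-11))
E
```

```text
t=9.82 pos [0.5306 0.3441 0.2902] w 0.0545 F [0.9 0.6 0.8]
MOVE [9.0, 11.9, 170.2] [-0.1, -0.11, 0.58] dist 170.9
t=9.82 pos [0.5306 0.3441 0.2902] w 0.0545 F [0.9 0.6 0.8]
MOVE [8.9, 12.0, 227.2] [-0.1, -0.11, 0.58] dist 227.7
```

Emit:
{"method": "apply_moves", "body": {
  "increments": [
    [[9,12,35],[0,0,0.6]],
    [[9,12,75],[0,0,0.6]],
    [[9,12,110],[0,0,0.6]],
    [[9,12,140],[0,0,0.6]],
    [[9,12,160],[0,0,0.6]],
    [[9,12,170],[0,0,0.6]],
    [[9,12,170],[0,0,0.6]],
    [[9,12,170],[0,0,0.6]]
  ]
}}

```text
t: 10.48
eef_pos: [0.5383, 0.3304, 0.121]
tcp_rot: [[0.981, -0.192, 0.003], [-0.192, -0.981, 0.002], [0.002, -0.002, -1.0]]
force: [-0.1, 0.2, 0.5]
gripper_width: 0.0552
```

```bash
python3 - <<'E'
from h import *
go([.5377,.331,.063],yawR(-11)); cap('wrist','w10')
E
```

```text
t=10.48 pos [0.5383 0.3304 0.121 ] w 0.0552 F [-0.1  0.2  0.5]
MOVE [-0.8, -0.4, 58.0] [-0.12, -0.13, -0.09] dist 58.0
```

View pics/w10.png

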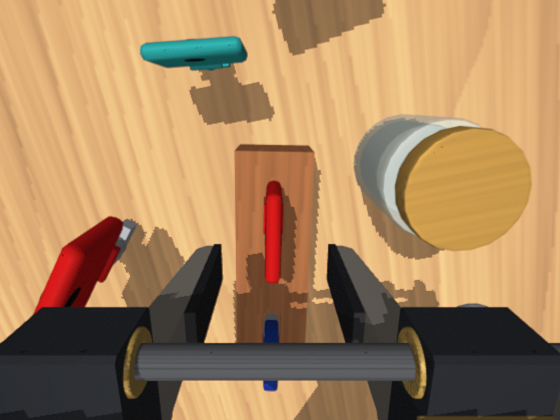

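Emit:
{"method": "apply_moves", "body": {
  "increments": [
    [[-0.7,-0.4,20],[-0.1,-0.1,0]],
    [[-0.7,-0.4,38],[-0.1,-0.1,0]],
    [[-0.7,-0.4,50],[-0.1,-0.1,0]],
    [[-0.7,-0.4,56],[-0.1,-0.1,0]],
    [[-0.7,-0.4,58],[-0.1,-0.1,0]],
    [[-0.7,-0.4,58],[-0.1,-0.1,0]],
    [[-0.7,-0.4,58],[-0.1,-0.1,0]]
  ]
}}

```text
t: 11.12
eef_pos: [0.5389, 0.3319, 0.0648]
tcp_rot: [[0.981, -0.192, 0.003], [-0.192, -0.981, 0.002], [0.003, -0.002, -1.0]]
force: [0.1, -0.1, 0.1]
gripper_width: 0.0553
```

```bash
python3 - <<'E'
from h import *
go([.5377,.331,.063],yawR(-11)); cap('wrist','w11')
v=V('w11'); v.crop('w11c',200,180,350,330,4)
E
```

```text
t=11.12 pos [0.5389 0.3319 0.0648] w 0.0553 F [ 0.1 -0.1  0.1]
MOVE [-1.0, 1.1, 1.7] [-0.13, -0.15, -0.07] dist 2.3
```

View pics/w11c.png

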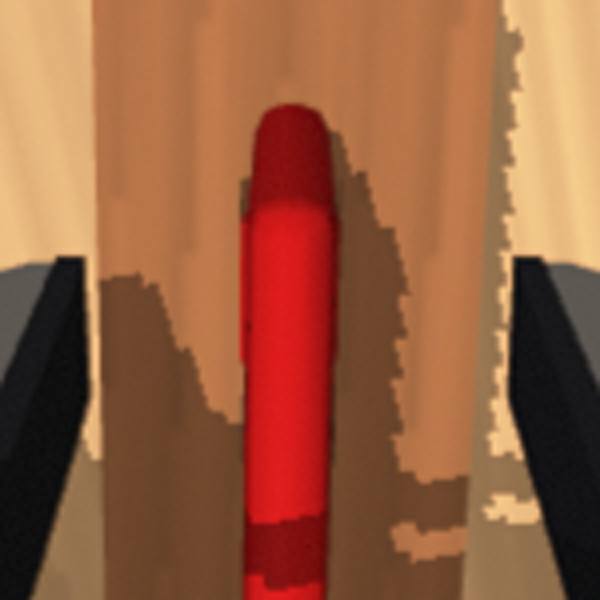

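Emit:
{"method": "apply_moves", "body": {
  "increments": [
    [[-1,1,1.7],[0,0,0]],
    [[-1,1,1.7],[0,0,0]],
    [[-1,1,1.7],[0,0,0]],
    [[-1,1,1.7],[0,0,0]],
    [[-1,1,1.7],[0,0,0]],
    [[-1,1,1.7],[0,0,0]],
    [[-1,1,1.7],[0,0,0]],
    [[-1,1,1.7],[0,0,0]]
  ],
  "hand": 0
}}

```text
t: 11.83
eef_pos: [0.5378, 0.3312, 0.0631]
tcp_rot: [[0.981, -0.192, 0.003], [-0.192, -0.981, 0.002], [0.003, -0.002, -1.0]]
force: [-0.1, 0.3, 0.6]
gripper_width: 0.0101
```

```bash
python3 - <<'E'
from h import *
go([.5377,.331,.063],yawR(-11)); print(robot.read_state()['ft_torque'])
E
```

```text
t=11.83 pos [0.5378 0.3312 0.0631] w 0.0101 F [-0.1  0.3  0.6]
MOVE [-0.1, 0.2, 0.1] [-0.14, -0.16, -0.07] dist 0.2
[-0.0328032   0.04716234  0.00801366]
```

Emit:
{"method": "apply_moves", "body": {
  "increments": [
    [[0,0,-5],[0,0,0]],
    [[0,0,-15],[0,0,0]],
    [[0,0,-30],[0,0,0]],
    [[0,0,-50],[0,0,0]],
    [[0,0,-80],[0,0,0]],
    [[0,0,-115],[0,0,0]],
    [[0,0,-150],[0,0,0]],
    [[0,0,-170],[0,0,0]]
  ]
}}

```text
t: 12.5
eef_pos: [0.5384, 0.3315, 0.2383]
tcp_rot: [[0.981, -0.192, 0.007], [-0.192, -0.981, 0.004], [0.006, -0.006, -1.0]]
force: [0.9, 0.4, 0.1]
gripper_width: 0.0096
```

```bash
python3 - <<'E'
from h import *
go([.6200,-.2846,.25],yawR(2.7)); cap('wrist','w12'); cap('scene','s12'); V('s12').crop('s12c',330,120,490,260,5)
E
```

```text
t=12.50 pos [0.5384 0.3315 0.2383] w 0.0096 F [0.9 0.4 0.1]
MOVE [198.5, 588.9, -13.8] [-0.29, -0.41, -13.77] dist 621.6
```

View pics/w12.png

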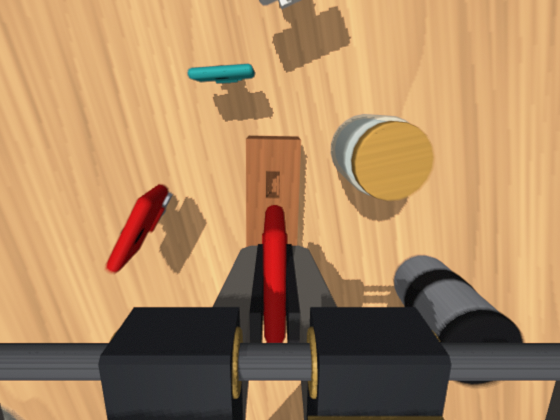

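View pics/s12c.png

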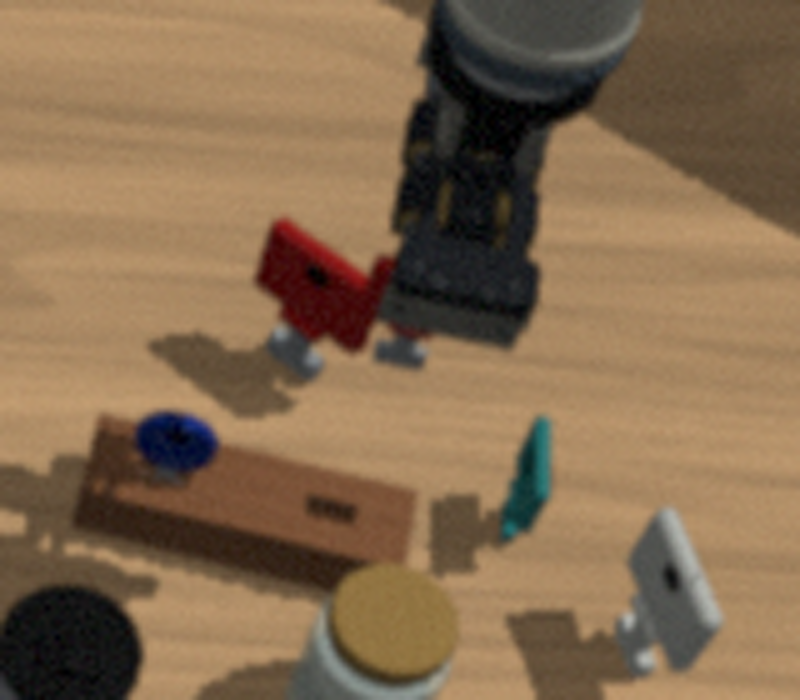

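```bash
python3 - <<'E'
from h import *
V('w12').crop('w12c',240,160,310,260,6)
E
```

```text
(no output)
```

View pics/w12c.png

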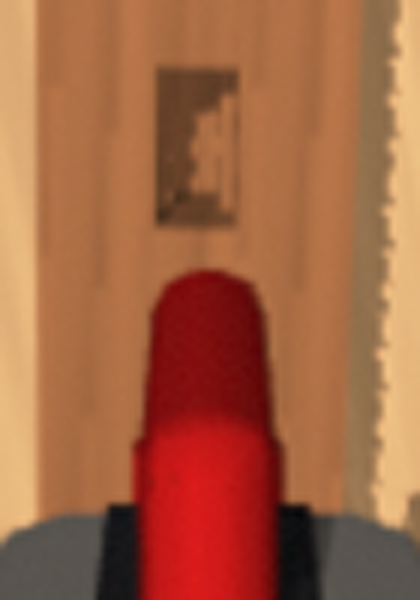

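```bash
python3 - <<'E'
from h import *
v=V('w12'); F=lambda q:((q[0]+.5)/6-.5+240,(q[1]+.5)/6-.5+160)
print('slot',v.atz(*F((197,147)),.044).round(4), v.atz(*F((197,67)),.044).round(4), v.atz(*F((197,228)),.044).round(4))
s=robot.read_state(); R=np.array(s['tcp_rot']);p=np.array(s['eef_pos'])
for y,z in [(-29,-33),(-29,11),(-28,-33),(-28,11)]:
    u=v.pix(p+R@np.array([0,y,z])/1000); print(y,z,'crop',[(u[0]-240+.5)*6-.5,(u[1]-160+.5)*6-.5])
E
```

```text
slot [0.5374 0.33   0.044 ] [0.5402 0.344  0.044 ] [0.5346 0.3156 0.044 ]
-29 -33 crop [np.float64(217.29908874940134), np.float64(415.508062965911)]
-29 11 crop [np.float64(216.68097097445752), np.float64(243.9648994883517)]
-28 -33 crop [np.float64(217.2704808443658), np.float64(429.29846505238254)]
-28 11 crop [np.float64(216.65976520971049), np.float64(254.90231830099367)]
```

Emit:
{"method": "apply_moves", "body": {
  "increments": [
    [[198,589,-14],[-0.3,-0.4,-13.8]],
    [[198,589,-14],[-0.3,-0.4,-13.8]],
    [[198,589,-14],[-0.3,-0.4,-13.8]],
    [[198,589,-14],[-0.3,-0.4,-13.8]],
    [[198,589,-14],[-0.3,-0.4,-13.8]],
    [[198,589,-14],[-0.3,-0.4,-13.8]],
    [[198,589,-14],[-0.3,-0.4,-13.8]],
    [[198,589,-14],[-0.3,-0.4,-13.8]],
    [[198,589,-14],[-0.3,-0.4,-13.8]],
    [[198,589,-14],[-0.3,-0.4,-13.8]]
  ]
}}

```text
t: 13.43
eef_pos: [0.5923, -0.083, 0.2438]
tcp_rot: [[0.999, 0.048, 0.002], [0.048, -0.999, 0.002], [0.002, -0.002, -1.0]]
force: [0.9, 0.5, -1.0]
gripper_width: 0.0096
```

```bash
python3 - <<'E'
from h import *
go([.6204,-.2838,.24],yawR(2.7))
E
```

```text
t=13.43 pos [ 0.5923 -0.083   0.2438] w 0.0096 F [ 0.9  0.5 -1. ]
MOVE [18.5, 201.9, 3.5] [-0.09, -0.1, 0.03] dist 202.8
```

Emit:
{"method": "apply_moves", "body": {
  "increments": [
    [[4,40,3.5],[0,0,0]],
    [[7.5,80,3.5],[0,0,0]],
    [[11,120,3.5],[0,0,0]],
    [[14.5,155,3.5],[0,0,0]],
    [[17,183,3.5],[0,0,0]],
    [[18.5,198,3.5],[0,0,0]],
    [[18.5,202,3.5],[0,0,0]],
    [[18.5,202,3.5],[0,0,0]],
    [[18.5,202,3.5],[0,0,0]]
  ]
}}

```text
t: 14.18
eef_pos: [0.6201, -0.2825, 0.2396]
tcp_rot: [[0.999, 0.048, 0.001], [0.048, -0.999, 0.003], [0.001, -0.003, -1.0]]
force: [-0.6, 0.7, 0.2]
gripper_width: 0.0098
```

```bash
python3 - <<'E'
from h import *
go([.6204,-.2838,.185],yawR(2.7))
E
```

```text
t=14.18 pos [ 0.6201 -0.2825  0.2396] w 0.0098 F [-0.6  0.7  0.2]
MOVE [0.2, 1.5, 54.6] [-0.15, -0.06, 0.05] dist 54.6
```

Emit:
{"method": "apply_moves", "body": {
  "increments": [
    [[0.2,1.5,15],[-0.15,0,0]],
    [[0.2,1.5,30],[-0.15,0,0]],
    [[0.2,1.5,42],[-0.15,0,0]],
    [[0.2,1.5,50],[-0.15,0,0]],
    [[0.2,1.5,54.5],[-0.15,0,0]],
    [[0.2,1.5,54.5],[-0.15,0,0]],
    [[0.2,1.5,54.5],[-0.15,0,0]]
  ]
}}

```text
t: 14.77
eef_pos: [0.6206, -0.2835, 0.1854]
tcp_rot: [[0.999, 0.048, 0.001], [0.048, -0.999, 0.0], [0.001, 0.0, -1.0]]
force: [0.3, -0.1, -0.5]
gripper_width: 0.0098
```

```bash
python3 - <<'E'
from h import *
go([.6204,-.2838,.185],yawR(2.7)); cap('wrist','w13'); cap('scene','s13'); V('s13').crop('s13c',120,170,220,260,7); V('w13').crop('w13c',190,130,360,300,4)
E
```

```text
t=14.77 pos [ 0.6206 -0.2835  0.1854] w 0.0098 F [ 0.3 -0.1 -0.5]
MOVE [-0.2, 0.3, 0.4] [0.0, -0.07, 0.07] dist 0.5
```

View pics/w13c.png

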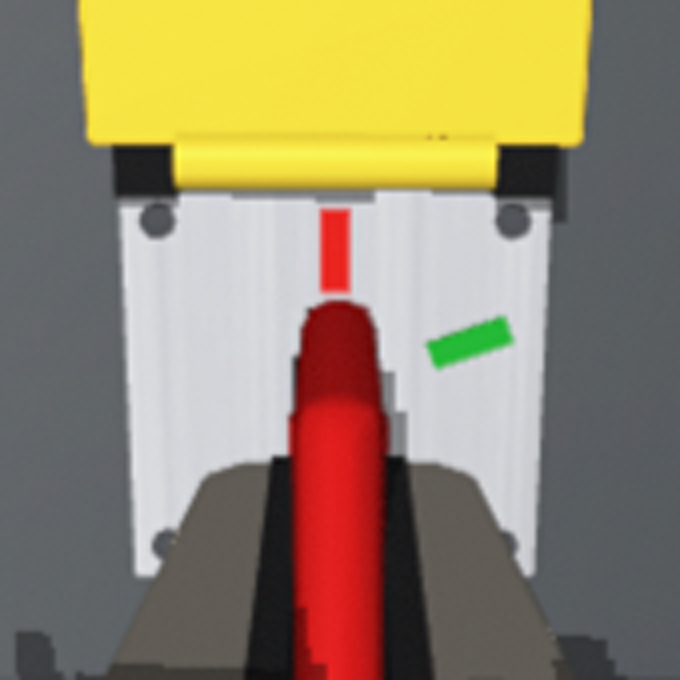

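View pics/s13c.png

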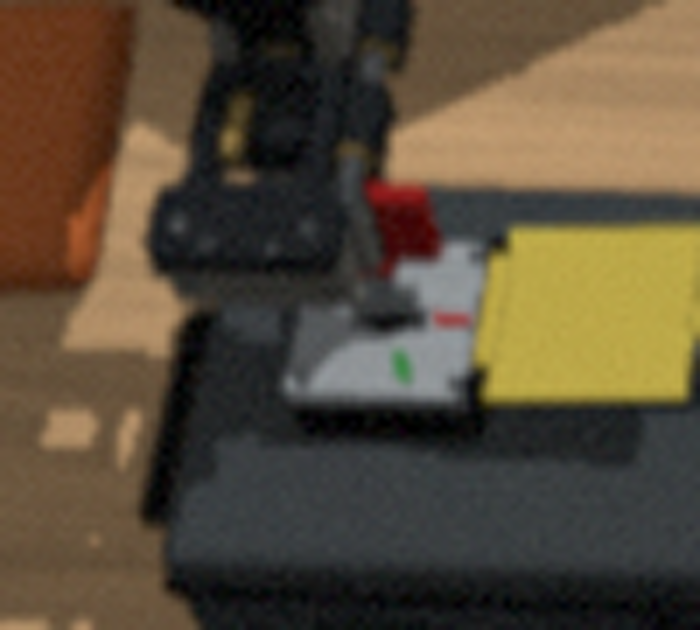

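Emit:
{"method": "apply_moves", "body": {
  "increments": [
    [[-0.4,0.2,3],[0,0,0]],
    [[-0.4,0.2,6],[0,0,0]],
    [[-0.4,0.2,9],[0,0,0]],
    [[-0.4,0.2,12],[0,0,0]],
    [[-0.4,0.2,15],[0,0,0]],
    [[-0.4,0.2,15],[0,0,0]]
  ]
}}

```text
t: 15.37
eef_pos: [0.6201, -0.284, 0.17]
tcp_rot: [[0.999, 0.048, 0.001], [0.048, -0.999, 0.0], [0.001, -0.0, -1.0]]
force: [0.3, 0.1, -0.8]
gripper_width: 0.0095
```

```bash
python3 - <<'E'
from h import *
go([.6203,-.2838,.151],yawR(2.7)); print(robot.read_state()['ft_torque'].round(2))
E
```

```text
t=15.37 pos [ 0.6201 -0.284   0.17  ] w 0.0095 F [ 0.3  0.1 -0.8]
MOVE [0.2, -0.1, 19.0] [-0.0, -0.06, 0.05] dist 19.0
[-0.05  0.03 -0.03]
```

Emit:
{"method": "apply_moves", "body": {
  "increments": [
    [[0,0,3],[0,0,0]],
    [[0,0,6],[0,0,0]],
    [[0,0,9],[0,0,0]],
    [[0,0,12],[0,0,0]],
    [[0,0,15],[0,0,0]],
    [[0,0,17],[0,0,0]],
    [[0,0,19],[0,0,0]],
    [[0,0,19],[0,0,0]]
  ]
}}

```text
t: 16.03
eef_pos: [0.6203, -0.2841, 0.1523]
tcp_rot: [[0.999, 0.048, 0.002], [0.048, -0.999, -0.0], [0.002, 0.0, -1.0]]
force: [-2.9, 1.7, 11.1]
gripper_width: 0.0099
```

```bash
python3 - <<'E'
from h import *
go([.6203,-.2838,.151],yawR(2.7)); print(robot.read_state()['ft_torque'].round(2))
E
```

```text
t=16.03 pos [ 0.6203 -0.2841  0.1523] w 0.0099 F [-2.9  1.7 11.1]
MOVE [0.0, -0.3, 1.3] [0.02, -0.09, 0.05] dist 1.4
[0.27 0.84 0.  ]
```

Emit:
{"method": "apply_moves", "body": {
  "increments": [
    [[0,0,1.5],[0,0,0]],
    [[0,0,2.5],[0,0,0]],
    [[0,0,2.5],[0,0,0]]
  ]
}}

```text
t: 16.28
eef_pos: [0.6205, -0.2841, 0.1519]
tcp_rot: [[0.999, 0.048, 0.003], [0.048, -0.999, -0.001], [0.003, 0.001, -1.0]]
force: [-4.6, 1.6, 13.9]
gripper_width: 0.0096
```

```bash
python3 - <<'E'
from h import *
go([.6203,-.2838,.151],yawR(2.7)); print(robot.read_state()['ft_torque'].round(2))
E
```

```text
t=16.28 pos [ 0.6205 -0.2841  0.1519] w 0.0096 F [-4.6  1.6 13.9]
MOVE [-0.2, -0.4, 0.9] [0.04, -0.15, 0.05] dist 1.0
[0.43 0.94 0.03]
```

Emit:
{"method": "apply_moves", "body": {
  "increments": [
    [[0,0,0.5],[0,0,6]],
    [[0,0,0.5],[0,0,12]],
    [[0,0,0.5],[0,0,18]],
    [[0,0,0.5],[0,0,24]],
    [[0,0,0.5],[0,0,30]]
  ]
}}

```text
t: 16.7
eef_pos: [0.62, -0.2842, 0.1525]
tcp_rot: [[0.887, -0.462, 0.002], [-0.462, -0.887, -0.001], [0.002, -0.0, -1.0]]
force: [-5.3, 1.2, 8.9]
gripper_width: 0.0095
```

```bash
python3 - <<'E'
from h import *
go([.6203,-.2841,.1515],yawR(2.7)); print(robot.read_state()['ft_torque'].round(2))
E
```

```text
t=16.70 pos [ 0.62   -0.2842  0.1525] w 0.0095 F [-5.3  1.2  8.9]
MOVE [0.2, -0.2, 1.0] [0.02, -0.12, -30.23] dist 1.0
[0.25 1.2  0.11]
```

Emit:
{"method": "apply_moves", "body": {
  "increments": [
    [[0,0,0.5],[0,0,6]],
    [[0,0,0.5],[0,0,12]],
    [[0,0,0.5],[0,0,18]],
    [[0,0,0.5],[0,0,24]],
    [[0,0,0.5],[0,0,30]],
    [[0,0,0.5],[0,0,36]],
    [[0,0,0.5],[0,0,41]],
    [[0,0,0.5],[0,0,45]],
    [[0,0,0.5],[0,0,47]],
    [[0,0,0.5],[0,0,47]]
  ]
}}

```text
t: 17.53
eef_pos: [0.6197, -0.284, 0.1526]
tcp_rot: [[0.265, -0.964, 0.001], [-0.964, -0.265, -0.0], [0.001, -0.001, -1.0]]
force: [-2.3, 1.2, 6.8]
gripper_width: 0.0097
```

```bash
python3 - <<'E'
from h import *
go([.6203,-.2841,.1515],yawR(-75.3)); print(robot.read_state()['ft_torque'].round(2)); cap('wrist','w14'); V('w14').crop('w14c',140,120,400,320,3)
E
```

```text
t=17.53 pos [ 0.6197 -0.284   0.1526] w 0.0097 F [-2.3  1.2  6.8]
MOVE [0.3, -0.5, 1.1] [-0.07, -0.04, 0.64] dist 1.3
[0.38 0.84 0.1 ]
```

View pics/w14c.png

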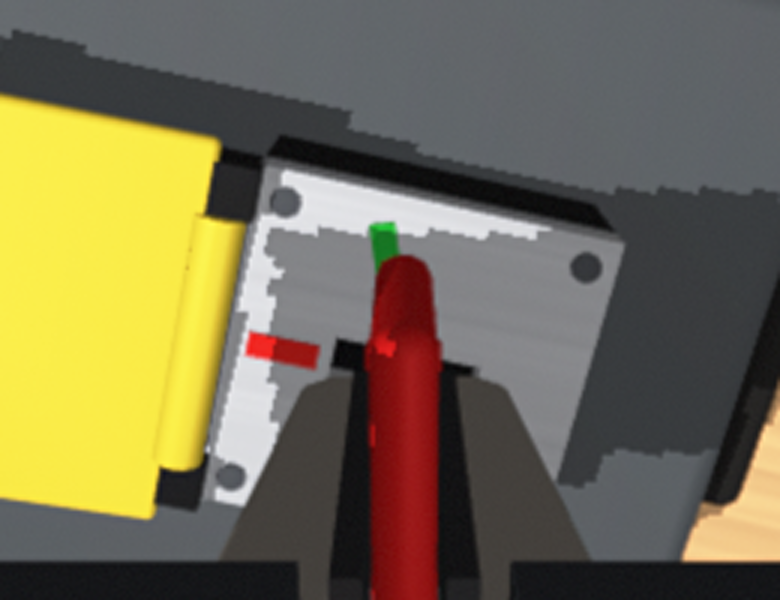

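Emit:
{"method": "apply_moves", "body": {
  "increments": [
    [[0.3,-0.3,0.5],[0,0,2]],
    [[0.3,-0.3,0.5],[0,0,4]],
    [[0.3,-0.3,0.5],[0,0,4]]
  ]
}}

```text
t: 17.83
eef_pos: [0.6198, -0.2841, 0.1526]
tcp_rot: [[0.198, -0.98, 0.001], [-0.98, -0.198, -0.0], [0.001, -0.001, -1.0]]
force: [-2.4, 1.5, 5.9]
gripper_width: 0.0102
```

```bash
python3 - <<'E'
from h import *
go([.6203,-.2841,.1515],yawR(-75.3)); print(robot.read_state()['ft_torque'].round(2))
E
```

```text
t=17.83 pos [ 0.6198 -0.2841  0.1526] w 0.0102 F [-2.4  1.5  5.9]
MOVE [0.1, -0.5, 1.1] [-0.04, -0.04, -3.29] dist 1.2
[0.32 0.85 0.61]
```

Emit:
{"method": "apply_moves", "body": {
  "increments": [
    [[0,0,-0.5],[0,0,0]],
    [[0,0,-0.5],[0,0,0]],
    [[0,0,-0.5],[0,0,0]],
    [[0,0,-0.5],[0,0,0]],
    [[0,0,-0.5],[0,0,0]],
    [[0,0,-10],[0,0,0]],
    [[0,0,-25],[0,0,0]],
    [[0,0,-50],[0,0,0]],
    [[0,0,-85],[0,0,0]],
    [[0,0,-120],[0,0,0]]
  ],
  "hand": 0.4
}}

```text
t: 18.67
eef_pos: [0.6192, -0.2838, 0.2739]
tcp_rot: [[0.198, -0.98, -0.001], [-0.98, -0.198, 0.0], [-0.0, 0.0, -1.0]]
force: [0.5, -0.2, -0.2]
gripper_width: 0.0369
```

```bash
python3 - <<'E'
from h import *
go([.6203,-.2841,.1515],yawR(-75.3)); cap('wrist','w15');cap('scene','s15'); V('s15').crop('s15c',120,160,280,280,5); V('w15').crop('w15c',140,120,400,320,3)
E
```

```text
t=18.67 pos [ 0.6192 -0.2838  0.2739] w 0.0369 F [ 0.5 -0.2 -0.2]
MOVE [0.6, -1.1, 122.4] [0.03, 0.02, -3.29] dist 122.4
```

View pics/w15c.png

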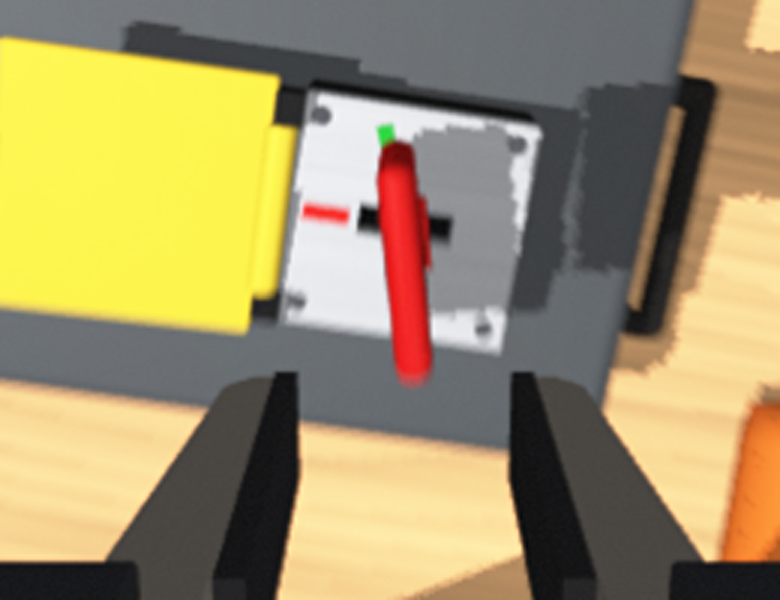

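View pics/s15c.png

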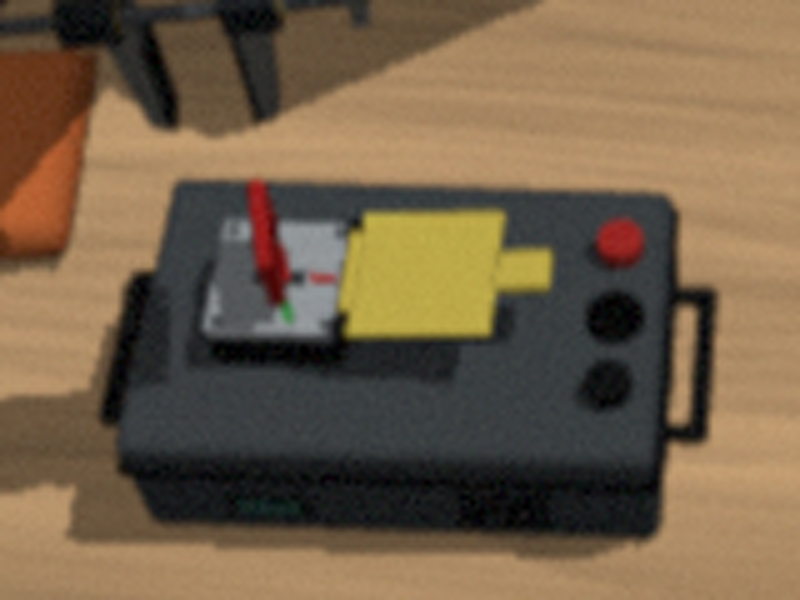

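```bash
python3 - <<'E'
from h import *
v=V('w15'); F=lambda q:((q[0]+.5)/3-.5+140,(q[1]+.5)/3-.5+120)
a=v.atz(*F((397,166)),.184);b=v.atz(*F((412,372)),.184); d=a-b
print(np.linalg.norm(d),((a+b)/2).round(4)); ang=np.degrees(np.arctan2(d[1],d[0])); print('key y dir',ang,'turn from box +y',92.7-ang)
C=v.cloud(); p=v.p.astype(int); m=(p[...,0]>180)&(p[...,1]<60); m[:195]&=True
q=np.array([F((405,y)) for y in range(200,360,20)]).round().astype(int); print(C[q[:,1],q[:,0],2].round(4))
s=V('s15').p.astype(int)
E
python3 - <<'E'
import sys; sys.path.insert(0,'.')
E
```

```text
0.05516052359261727 [ 0.6201 -0.2847  0.184 ]
key y dir 15.44933946492944 turn from box +y 77.25066053507057
[0.1853 0.1854 0.1848 0.1865 0.1858 0.1862 0.1854 0.1857]
```

View pics/s15.png

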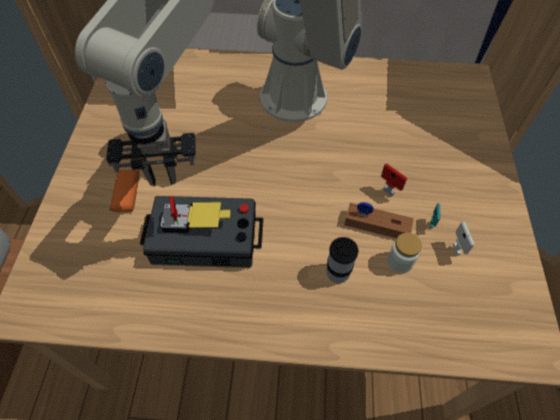

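```bash
python3 - <<'E'
from h import *
v=V('w15'); C=v.cloud(); F=lambda q:((q[0]+.5)/3-.5+140,(q[1]+.5)/3-.5+120)
for q in [(330,150),(330,280),(360,300),(350,130),(480,250),(470,170)]:
    u=np.round(F(q)).astype(int); print(q,np.median(C[u[1]-2:u[1]+3,u[0]-2:u[0]+3,2]).round(4))
p=v.p.astype(int); m=(p[...,0]>200)&(p[...,1]<60); m[:165]=0; Z=C[...,2][m]; print(np.median(Z[Z>.17]).round(4),(Z>.17).sum())
s=V('s15'); C=s.cloud(); p=s.p.astype(int); m=(p[...,0]>120)&(p[...,1]<60); m[:,:160]=0;m[:,185:]=0; m[:190]=0;m[230:]=0; print(m.sum(),np.sort(C[m][:,2])[-12:].round(4))
E
```

```text
(330, 150) 0.1293
(330, 280) 0.1294
(360, 300) 0.1292
(350, 130) 0.1295
(480, 250) 0.1294
(470, 170) 0.1295
0.1849 667
51 [0.1864 0.1865 0.1867 0.1867 0.1868 0.1871 0.1875 0.1875 0.1882 0.1883
 0.1885 0.1887]
```

```bash
python3 - <<'E'
from h import *
go([.6201,-.2845,.192],yawR(-75.5))
E
```

```text
t=18.77 pos [ 0.6226 -0.2853  0.2803] w 0.037 F [-0.5  0.2  1.3]
MOVE [-1.9, 3.1, 88.2] [-0.52, -0.41, -3.09] dist 88.3
```

Emit:
{"method": "apply_moves", "body": {
  "increments": [
    [[-1.9,3,10],[-0.5,-0.4,-3]],
    [[-1.9,3,25],[-0.5,-0.4,-3]],
    [[-1.9,3,40],[-0.5,-0.4,-3]],
    [[-1.9,3,55],[-0.5,-0.4,-3]],
    [[-1.9,3,68],[-0.5,-0.4,-3]],
    [[-1.9,3,78],[-0.5,-0.4,-3]],
    [[-1.9,3,84],[-0.5,-0.4,-3]],
    [[-1.9,3,86],[-0.5,-0.4,-3]],
    [[-1.9,3,86],[-0.5,-0.4,-3]]
  ],
  "hand": 0
}}

```text
t: 19.52
eef_pos: [0.6202, -0.2845, 0.1939]
tcp_rot: [[0.249, -0.969, -0.0], [-0.969, -0.249, 0.0], [-0.0, 0.0, -1.0]]
force: [-0.2, 0.7, -0.1]
gripper_width: 0.001
```

```bash
python3 - <<'E'
from h import *
go([.6201,-.2845,.184],yawR(-75.5))
E
```

```text
t=19.52 pos [ 0.6202 -0.2845  0.1939] w 0.001 F [-0.2  0.7 -0.1]
MOVE [0.0, 0.1, 9.9] [0.0, 0.01, -0.09] dist 9.9
```

Emit:
{"method": "apply_moves", "body": {
  "increments": [
    [[0,0,2],[0,0,0]],
    [[0,0,4],[0,0,0]],
    [[0,0,6],[0,0,0]],
    [[0,0,7],[0,0,0]],
    [[0,0,8],[0,0,0]],
    [[0,0,8.5],[0,0,0]],
    [[0,0,8.5],[0,0,0]]
  ]
}}

```text
t: 20.1
eef_pos: [0.6206, -0.2847, 0.1862]
tcp_rot: [[0.249, -0.969, 0.001], [-0.969, -0.249, -0.0], [0.001, -0.001, -1.0]]
force: [-1.2, 0.1, 4.0]
gripper_width: 0.0003
```

```bash
python3 - <<'E'
from h import *
go([.6201,-.2845,.184],yawR(-75.5))
E
```

```text
t=20.10 pos [ 0.6206 -0.2847  0.1862] w 0.0003 F [-1.2  0.1  4. ]
MOVE [-0.3, 0.4, 2.2] [-0.05, -0.04, -0.09] dist 2.2
```

Emit:
{"method": "apply_moves", "body": {
  "increments": [
    [[-0.3,0.2,1],[0,0,0]],
    [[-0.3,0.2,2],[0,0,0]],
    [[-0.3,0.2,3],[0,0,0]],
    [[-0.3,0.2,3],[0,0,0]]
  ]
}}

```text
t: 20.43
eef_pos: [0.6217, -0.2852, 0.1856]
tcp_rot: [[0.249, -0.969, 0.005], [-0.969, -0.249, -0.002], [0.003, -0.004, -1.0]]
force: [-1.4, 0.4, 12.4]
gripper_width: 0.0008
```

```bash
python3 - <<'E'
from h import *
go([.6201,-.2845,.184],yawR(-75.5))
E
```

```text
t=20.43 pos [ 0.6217 -0.2852  0.1856] w 0.0008 F [-1.4  0.4 12.4]
MOVE [-1.1, 1.4, 1.6] [-0.23, -0.2, -0.09] dist 2.3
```

Emit:
{"method": "apply_moves", "body": {
  "increments": [
    [[-1.1,1.2,3],[0,0,0]],
    [[-1.1,1.2,5],[0,0,0]],
    [[-1.1,1.2,6],[0,0,0]],
    [[-1.1,1.2,6],[0,0,0]]
  ]
}}

```text
t: 20.77
eef_pos: [0.6225, -0.2859, 0.1837]
tcp_rot: [[0.249, -0.968, 0.011], [-0.968, -0.249, -0.006], [0.008, -0.009, -1.0]]
force: [-2.3, -1.2, 21.3]
gripper_width: -0.0002
```

```bash
python3 - <<'E'
from h import *
go([.6201,-.2845,.184],yawR(-75.5))
E
```

```text
t=20.77 pos [ 0.6225 -0.2859  0.1837] w -0.0002 F [-2.3 -1.2 21.3]
MOVE [-1.9, 1.9, -0.3] [-0.5, -0.47, -0.08] dist 2.8
```

Emit:
{"method": "apply_moves", "body": {
  "increments": [
    [[0,0,-3],[0,0,0]],
    [[0,0,-10],[0,0,0]],
    [[0,0,-30],[0,0,0]],
    [[0,0,-60],[0,0,0]],
    [[0,0,-95],[0,0,0]],
    [[0,0,-120],[0,0,0]],
    [[0,0,-120],[0,0,0]],
    [[0,0,-120],[0,0,0]]
  ]
}}

```text
t: 21.43
eef_pos: [0.6217, -0.2854, 0.3052]
tcp_rot: [[0.249, -0.968, 0.013], [-0.968, -0.249, -0.007], [0.01, -0.011, -1.0]]
force: [0.4, 0.4, -1.5]
gripper_width: 0.0002
```

```bash
python3 - <<'E'
from h import *
go([.6201,-.2845,.184],yawR(-75.5)); cap('wrist','w16');cap('scene','s16'); v=V('w16'); v.crop('w16c',140,60,400,260,3); V('s16').crop('s16c',120,160,280,280,5)
C=v.cloud(); p=v.p.astype(int); m=(p[...,0]>200)&(p[...,1]<60); Z=C[...,2]
k=m&(Z>.16); ys,xs=np.where(k); print(k.sum(),np.median(Z[k]).round(4)); r=cv2.minAreaRect(np.c_[xs,ys].astype(np.float32)); bx=cv2.boxPoints(r); print(bx.round(0).tolist())
E
```

```text
t=21.43 pos [ 0.6217 -0.2854  0.3052] w 0.0002 F [ 0.4  0.4 -1.5]
MOVE [-2.4, 2.7, 121.2] [-0.62, -0.55, -0.09] dist 121.2
514 0.1829
[[265.0, 171.0], [273.0, 171.0], [278.0, 233.0], [269.0, 233.0]]
```

View pics/w16c.png

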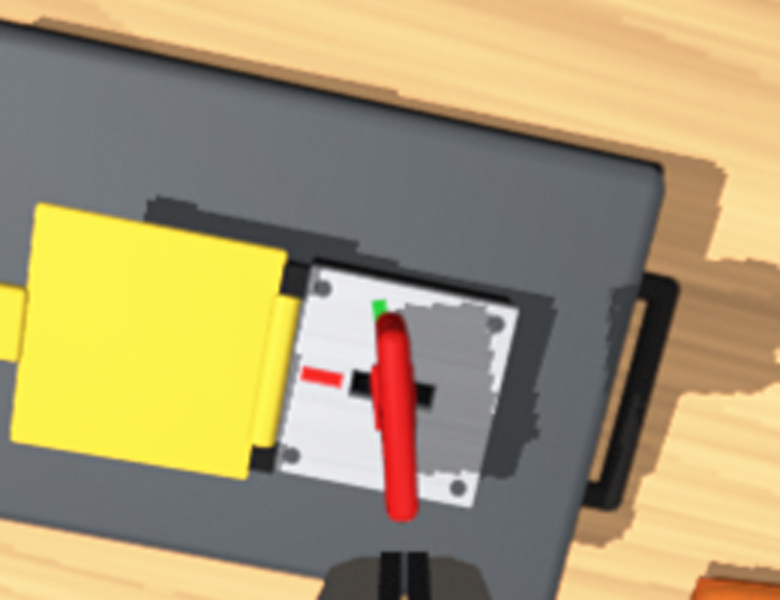

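View pics/s16c.png

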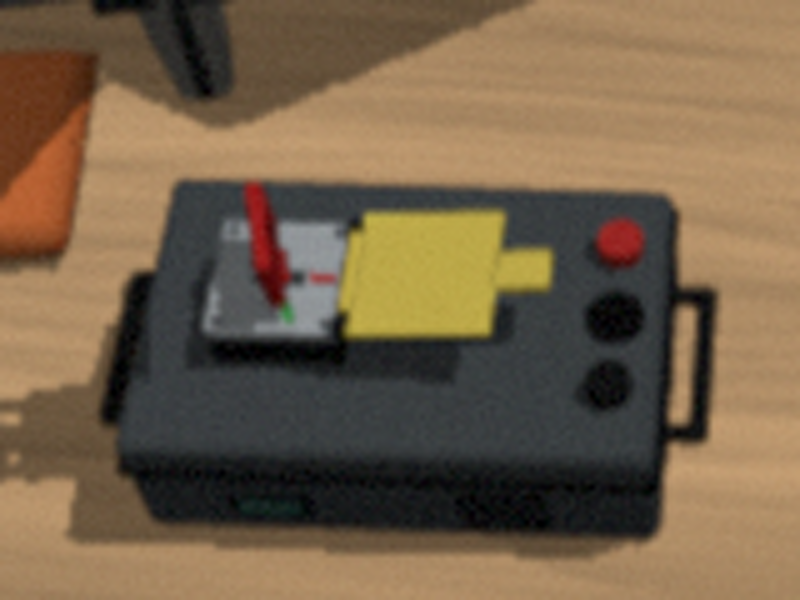

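```bash
python3 - <<'E'
from h import *
v=V('w16'); F=lambda q:((q[0]+.5)/3-.5+140,(q[1]+.5)/3-.5+60)
a=v.atz(*F((391,335)),.184);b=v.atz(*F((402,512)),.184); d=a-b
print(np.linalg.norm(d).round(4),((a+b)/2).round(4),'turn',92.7-np.degrees(np.arctan2(d[1],d[0])))
# slot dir for reference
a=v.atz(*F((352,382)),.13);b=v.atz(*F((434,396)),.13); d=a-b; print('slot dir',np.degrees(np.arctan2(d[1],d[0])).round(1))
E
```

```text
0.0522 [ 0.6221 -0.2854  0.184 ] turn 74.91359167727991
slot dir 94.4
```

```bash
python3 -c "
from rig import robot; print(robot.job_done())"
```

```text
the job is handed in; nothing more can be done
None
```

The job is handed in at about 21.5 s. I folded the yellow cover back, took the small red key from the block, pushed it home, turned it clockwise to the stop and left it there.

- **Cover:** the last pictures show it lying folded right back.
- **Turn:** the wrist moment rose from about 0.1 to 0.6 N m at roughly 81° of tool turn, which I took as the stop. After release the key measured 77°, and 75° after the later press. The stop needs 75.6°. Those angles are good to about 2°, and the key has about 5.7° of play each way, so the rotor should still be at its stop.
- **Depth:** after the turn the bow sat about 2 mm high. I pressed it down with closed fingers at about 21 N. Its top then read 0.183 m, against the 0.184 m expected when home.
- **Other things:** after the turn, the blue key was still in the block and the mug, jar and orange case looked unmoved by eye; I did not measure them. The gripper is raised clear of the switch.
- **Forces:** none of the readings between moves was above about 22 N.

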